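# Make up the water kit and the sediment kit

### The arm

A 6-joint arm with a two-finger parallel gripper is mounted at the origin on the work surface; the furniture and walls round the work are solid. World frame = base frame: x ahead of the robot, y to its left, z up, the work surface at z = 0. Lengths are in m, angles in rad, forces in N, time in s.
With the tool pointing down it reaches from about 0.2 to 0.875 m from the base axis. Payload 3.4 kg.
Tool frame: the origin (TCP) lies where the fingers leave the gripper's body, on its centre line; the fingertips stand 97 mm ahead of it and the grasp point (between the pads) lies 78 mm ahead of it (tcp_to_grasp is the distance from the TCP to the grasp point, in m); x points along the fingers, z is the direction in which the jaws open and shut, and the axes are right-handed (so a half turn about x gives the same grasp; the last joint's range is limited). The gripper opens to 94 mm and grips with 3 to 60 N. Pads are 16 mm wide; open, the fingers measure 119 mm over their backs; the gripper's body (75 mm by 177 mm) begins 78 mm behind the grasp point.
Start: joints at [1.063, 0.276, 1.505, -0, 1.361, -0.121], TCP at [0.217, 0.533, 0.303] pointing down, gripper open.
Joint ranges: [-2.89, 2.89], [-0.75, 2.08], [0.22, 2.7], [-1.18, 4.32], [0.11, 2.71], [-2.7, 2.7]. Speed limits (rad/s): [2.57, 2.57, 3.14, 3.14, 3.14, 3.14].

### API

Orientations are given as a unit quaternion [x, y, z, w].
In Python, from rig import * gives the robot as it stands.
- The arm moves only by the tool move_arm, never from a script. Its argument "plan" is a list of rows, each a list of 7 numbers: the closure in counts, from 0 (fully open) to 255 (shut), then the shift along the tool's x, y, z in cm, then the turn, a rotation vector about the tool's x, y, z in rad. A call has 1 to 10 rows; each row is the pose to reach, as a shift and turn from the pose commanded when the call began, along the tool's axes at that moment; what a row does not reach only later rows make up. A row lasts 1/10 s, in which the tool goes at most 50 mm and 8.59 degrees, less where a joint would pass 70% of its speed; a pose out of reach is approached as far as the arm can. A call with a gripper value outside its range is refused whole. The fingers move at their own pace and stop on an object; "force" is the grip in N (left out, the last holds). Time passes only in rows, so rows that repeat a pose let the fingers close. It gives the time, the measured TCP pose, the force and the opening at its end, in the units of the state.
- sense(): the state, without advancing time (a new reading comes with each control period).
- read_camera(name): name is "side" or "top"; returns the picture (420x560x3 uint8, red, green, blue); there is no depth.
- camera_model(name): a dict with "vertical_fov" (degrees; the focal length in pixels is half the picture's height over the tangent of half this angle, whatever the lens; pixels are square), "cx", "cy" (the principal point, pixels), "extrinsics" (4x4, takes a point from camera to world coordinates). Camera axes: x right, y up, looking along -z (the intrinsics and any distortion apply to the point x, -y, -z); pixel columns grow to the right and rows downward; lengths in m; the calibration is good to about 2 mm. A picture is of the moment at which its call begins. camera_model takes no time and is no camera call.
- finish_job(): hands the job in, once; it reports no verdict.
Trained networks look in the newest picture that a camera, given by its name, has taken for a name from the list of things; names that differ only in an ending like _2 or _b are one class to them, and where a whole thing is asked for, a point or a joint stands for the part that bears it (a point fixed in the world has none). Each returns a list of dicts, best first, with "conf" (0 to 1); they miss things now and then, are a little off and sometimes report something else, mostly with a low value. They report only what shows in the picture. A call takes as long as a camera call.
- cut_out(camera, query): "pixels" (420x560 bool, what is visible of it) and "box" ([left, top, width, height] in pixels, round what is visible of it).
The state is a dict: "time": time; "qpos": joint angles; "qvel": joint speeds; "joint_efforts": joint torques, N m; "ee_pos": TCP position; "eef_rot": TCP orientation; "wrist_force": force on the tool from outside, world axes, zero at the start; "wrist_torque": the same for the moment, N m; "grip_width": finger opening in m.
Only numpy, scipy, OpenCV 4.12 (cv2) and the standard library are available. Lean on these libraries where they do the work, as an engineer would, in place of code of your own. Each camera call takes 0.05 s, during which the arm holds its last target.

### The job

Make up two field sampling kits from the stock on the bench: the water kit in the green tray gets the blue-capped bottle and the white-capped vial; the sediment kit in the orange tray gets the white-lidded pot, the small beaker and the black-capped vial. Stand each thing upright and fully down in a pocket of its own, vials in the small middle pockets and the rest in the large end pockets (either end will do), and let go of it. Set things down gently without dropping or tipping any over, and leave the timer, the wash bottle and the roll of tape where they are.

Things in the scene. Friction and masses are not known exactly. Their poses are not given: they have to be found in the camera images.
- green_tray: Green kit tray with grey insert, fixed, 96 x 206 x 18 mm, plus a 13 mm lug at each end. Origin: centre of the underside; y along its length, z up; the ends are alike. Insert top 17 mm above the worktop. Three square pockets, 10.5 mm deep, floor 6.5 mm above the worktop, all at x = 0: large (62 mm square) at y = -58 mm and +58 mm, small (34 mm square) at y = 0.
- orange_tray: Orange kit tray with grey insert, fixed, 96 x 206 x 18 mm, plus a 13 mm lug at each end. Origin: centre of the underside; y along its length, z up; the ends are alike. Insert top 17 mm above the worktop. Three square pockets, 10.5 mm deep, floor 6.5 mm above the worktop, all at x = 0: large (62 mm square) at y = -58 mm and +58 mm, small (34 mm square) at y = 0.
- blue_bottle: Small see-through sample bottle with a blue screw cap, 92 mm high; body 44 mm in diameter up to about 65 mm, cap 34 mm in diameter from 71 mm up; about 0.11 kg. Origin: centre of the underside; z up along its axis. Stands loose and upright on the worktop; round, so its yaw is of no account.
- white_vial: Small clear vial with a white cap, 17 mm in diameter, 46 mm high, about 18 g. Origin: centre of the underside; z up along its axis. Stands loose and upright on the worktop; round, so its yaw is of no account.
- black_vial: Small vial with a black cap and pale brown contents, 17 mm in diameter, 46 mm high, about 18 g. Origin: centre of the underside; z up along its axis. Stands loose and upright on the worktop; round, so its yaw is of no account.
- pot: Clear sample pot with a white screw lid, 43 mm in diameter, 48 mm high, about 30 g. Origin: centre of the underside; z up along its axis. Stands loose and upright on the worktop; round, so its yaw is of no account.
- beaker: Small see-through empty beaker, 60 mm high, about 30 g, loose, upright. Foot 42 mm, rim 48 mm in diameter (about 46 mm at 40 mm height), pouring lip at the rim towards its own -y (55 mm along y with lip). Origin: underside, middle of the outline with lip; the axis of the round body is at x = 0, y = about +3.5 mm; z up.
- timer: Bystander: square cream-coloured bench timer, 64 x 64 x 20 mm, loose. Origin: centre of the underside.
- wash_bottle: Bystander: white wash bottle with a red cap and spout, 66 x 96 mm, 186 mm high, loose. Origin: centre of the underside.
- tape_roll: Bystander: roll of masking tape lying flat, 98 mm in diameter, 25 mm high, loose. Origin: centre of the underside.

How it is judged:
By the outcome, as a careful person would: the job done as asked, in the order asked, and still so for the second after the job is handed in, with the robot touching nothing.
It also fails if it takes over 112 s, if anything falls off the work surface, if the arm or the gripper's body presses on something with over 40 N, if the wrist force passes 120 N, or if a joint passes its speed limit or range.

## Working session

There is one attempt and no reset: what is moved stays moved. The work goes in short steps, Python scripts to look and compute and a tool call to move; the robot and the scene stay as the last step left them, time stands still between calls to the robot, and variables do not carry over. Pictures are saved under pics/ and viewed, and the job is handed in when it is done.

Besides the shell and the picture viewer there is one more tool, called after ">>>" as name(argument=value, ...), one argument or row to a line, values as JSON. move_arm: Moves the arm, as the interface text tells. Its arguments: {"type":"object","properties":{"plan":{"type":"array","items":{"type":"array","items":{"type":"number"}}},"force":{"type":"number"}},"required":["plan"]}

```bash
ls; mkdir -p pics; python3 - <<'E'
from rig import *
import cv2
for n in ("side","top"):
    im=read_camera(n); cv2.imwrite(f"pics/{n}0.png",im[:,:,::-1]); print(n,camera_model(n))
print(sense())
E
```

```text
pics
side {'vertical_fov': 55.16932302893407, 'cx': 275.4040409109104, 'cy': 213.565453674394, 'extrinsics': array([[-0.95989313,  0.11236375, -0.25686486,  0.35174372],
       [-0.28015184, -0.42022123,  0.86309273,  0.80689361],
       [-0.01095973,  0.90043795,  0.43484639,  0.44744764],
       [ 0.        ,  0.        ,  0.        ,  1.        ]])}
top {'vertical_fov': 52.545078814110354, 'cx': 286.41412498782825, 'cy': 212.83151142081104, 'extrinsics': array([[-6.37585896e-05,  9.98151747e-01, -6.07707582e-02,
         5.28807592e-01],
       [-9.99940707e-01, -7.25394349e-04, -1.08654038e-02,
        -1.13107368e-02],
       [-1.08894046e-02,  6.07664621e-02,  9.98092610e-01,
         1.17292343e+00],
       [ 0.00000000e+00,  0.00000000e+00,  0.00000000e+00,
         1.00000000e+00]])}
{'time': 0.1, 'qpos': array([ 1.06302389e+00,  2.76542435e-01,  1.50596234e+00, -2.14802194e-06,
        1.36070690e+00, -1.21015697e-01]), 'qvel': array([-0.00045703, -0.00246159, -0.00287344, -0.00022953,  0.00066896,
        0.00067565]), 'joint_efforts': array([ 6.32280080e-04, -4.05454016e+01, -2.37780029e+01,  7.00301584e-02,
        2.98745697e-02, -5.11925418e-05]), 'ee_pos': array([0.21673236, 0.53222866, 0.30190264]), 'eef_rot': array([-0.39485302,  0.58727746,  0.3943322 ,  0.58625796]), 'wrist_force': array([-0.21276347, -0.09314909, -0.32450797]), 'wrist_torque': array([ 0.00944889,  0.02625746, -0.01099543]), 'grip_width': 0.09360237714652359}
```

View pics/side0.png

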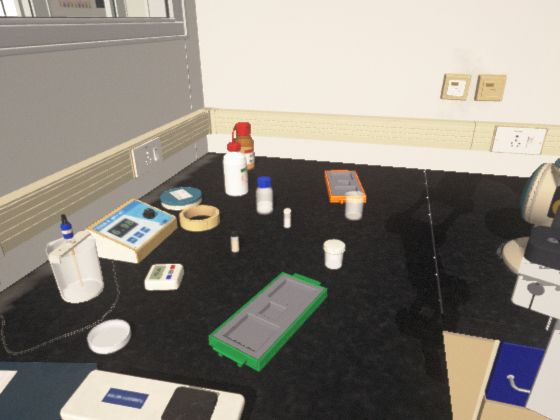

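View pics/top0.png

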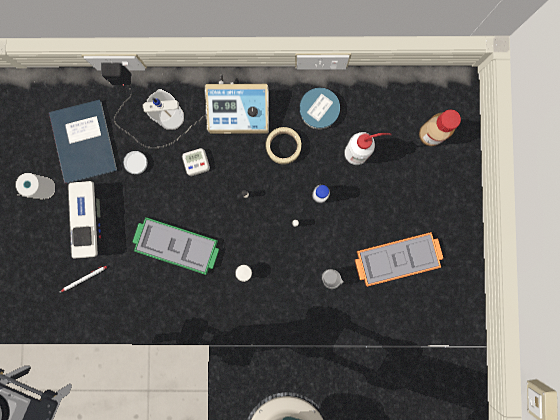

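```bash
cat > h.py <<'E'
from rig import *
import numpy as np, cv2
from scipy.optimize import least_squares
CM={n:camera_model(n) for n in("side","top")}
def proj(n,P):
    c=CM[n];T=np.linalg.inv(c["extrinsics"]);P=np.atleast_2d(P)@T[:3,:3].T+T[:3,3]
    f=210/np.tan(np.radians(c["vertical_fov"])/2)
    return np.c_[c["cx"]+f*P[:,0]/-P[:,2],c["cy"]+f*P[:,1]/P[:,2]]
def back(n,uv,z):
    c=CM[n];E=c["extrinsics"];f=210/np.tan(np.radians(c["vertical_fov"])/2)
    d=E[:3,:3]@np.array([(uv[0]-c["cx"])/f,-(uv[1]-c["cy"])/f,-1]);o=E[:3,3]
    return o+d*(z-o[2])/d[2]
E
python3 - <<'E'
from h import *
import pickle
R={}
for n in("side","top"):
    im=read_camera(n)
    for q in "green_tray orange_tray blue_bottle white_vial black_vial pot beaker timer wash_bottle tape_roll".split():
        r=cut_out(n,q); R[n,q]=r
        print(n,q,[(round(a["conf"],2),np.round(a["box"],1).tolist(),int(a["pixels"].sum())) for a in r[:3]])
    R[n]=im
pickle.dump(R,open("R.pkl","wb"))
cr=lambda im,x,y,w,h,s:cv2.resize(im[y:y+h,x:x+w],None,fx=s,fy=s,interpolation=cv2.INTER_CUBIC)[:,:,::-1]
cv2.imwrite("pics/tz.png",cr(R["top"],125,170,330,125,2.4))
cv2.imwrite("pics/sz.png",cr(R["side"],200,160,180,210,2.8))
E
```

```text
side green_tray [(0.73, [209.5, 271.4, 115.9, 99.6], 6090), (0.41, [147.1, 264.5, 38.1, 24.8], 892)]
side orange_tray [(0.76, [321.3, 168.1, 45.2, 34.5], 963)]
side blue_bottle [(0.8, [252.4, 175.0, 22.2, 39.9], 584)]
side white_vial [(0.44, [285.4, 208.7, 6.3, 19.1], 133)]
side black_vial [(0.68, [229.6, 228.5, 9.0, 25.5], 158)]
side pot [(0.94, [323.2, 235.5, 21.9, 33.4], 535)]
side beaker [(0.93, [345.2, 190.3, 20.5, 28.3], 482), (0.2, [322.1, 167.9, 43.5, 31.9], 887)]
side timer [(0.74, [147.2, 265.1, 35.2, 21.0], 878)]
side wash_bottle [(0.75, [210.4, 273.4, 116.1, 99.8], 6074), (0.59, [223.8, 125.2, 26.1, 73.0], 1170)]
side tape_roll [(0.9, [179.3, 206.8, 43.0, 24.6], 811)]
top green_tray [(0.85, [131.8, 216.9, 88.3, 57.5], 2974)]
top orange_tray [(0.77, [358.8, 232.2, 84.1, 53.8], 2910)]
top blue_bottle [(0.75, [312.6, 183.2, 15.5, 20.0], 237), (0.38, [181.5, 151.7, 30.2, 23.6], 517)]
top white_vial []
top black_vial [(0.61, [241.9, 191.4, 7.4, 4.2], 15)]
top pot [(0.76, [235.0, 267.1, 15.0, 11.8], 202)]
top beaker [(0.83, [321.1, 271.6, 25.4, 15.6], 311)]
top timer [(0.83, [182.2, 149.1, 28.4, 24.5], 485)]
top wash_bottle [(0.76, [345.2, 128.7, 30.2, 38.3], 690)]
top tape_roll [(0.96, [267.8, 125.9, 33.0, 36.9], 539)]
```

View pics/tz.png

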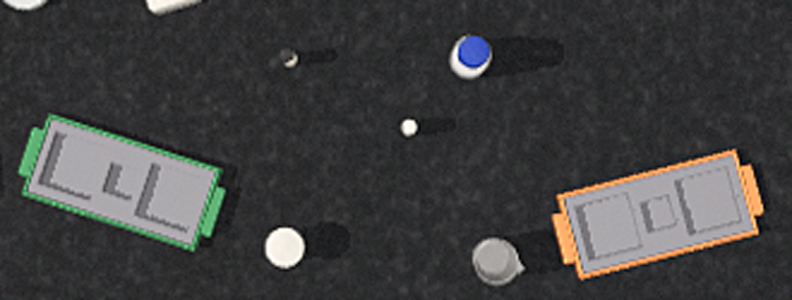

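View pics/sz.png

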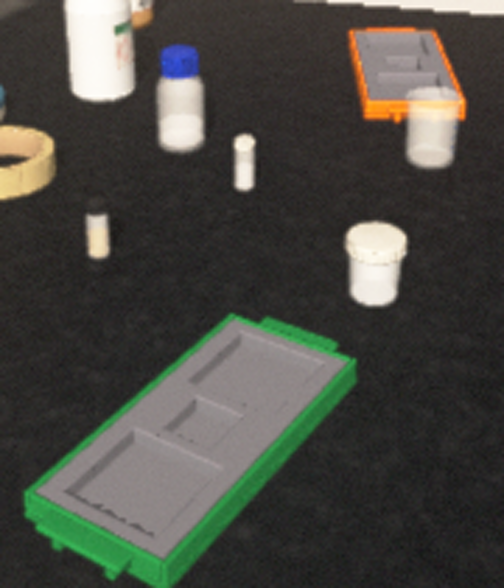

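```bash
cat > loc.py <<'E'
from h import *
import pickle
R=pickle.load(open("R.pkl","rb"))
def sil(n,prof,p):
    a=np.linspace(0,2*np.pi,48,endpoint=False)
    P=np.vstack([np.c_[p[0]+r*np.cos(a),p[1]+r*np.sin(a),0*a+p[2]+z] for r,z in prof]);q=proj(n,P)
    return np.r_[q.min(0),q.max(0)]
profs=dict(blue_bottle=[(.022,0),(.022,.065),(.017,.071),(.017,.092)],white_vial=[(.0085,0),(.0085,.046)],black_vial=[(.0085,0),(.0085,.046)],pot=[(.0195,0),(.0215,.036),(.0215,.048)],beaker=[(.021,0),(.024,.06)])
def mk(n,q,box):
    im=R[n].astype(int); l,t,w,h=[int(round(v)) for v in box]; m=np.zeros((420,560),bool)
    s=im.max(2)>85
    k=5;m[t-k:t+h+k,l-k:l+w+k]=s[t-k:t+h+k,l-k:l+w+k]
    nl,L,st,_=cv2.connectedComponentsWithStats(m.astype(np.uint8))
    i=1+st[1:,4].argmax(); return st[i]
if __name__=="__main__":
  for q,prof in profs.items():
    bs={}
    for n in("side","top"):
        r=R[n,q]; b=r[0]["box"] if r else [292,219,7,8]
        s=mk(n,q,b); bs[n]=np.array([s[0],s[1],s[0]+s[2],s[1]+s[3]],float)
        if q=="black_vial" or (q,n)==("beaker","side"): bs[n]=np.array([b[0],b[1],b[0]+b[2],b[1]+b[3]])
        print(q,n,np.round(b,1),bs[n])
    for fz in (0,1):
        f=lambda p:np.r_[[(sil(n,prof,[p[0],p[1],p[2]*fz])-bs[n]) for n in bs]].ravel()
        c=back("top",[(bs["top"][0]+bs["top"][2])/2,(bs["top"][1]+bs["top"][3])/2],.03)
        s=least_squares(f,[c[0],c[1],0],loss="soft_l1");print("  ",np.round(s.x*1000,1),np.round(f(s.x),1))
E
python3 loc.py
```

```text
blue_bottle side [252.4 175.   22.2  39.9] [256. 176. 273. 215.]
blue_bottle top [312.6 183.2  15.5  20. ] [312. 184. 330. 203.]
   [648.4 -90.9   0. ] [-0.8 -1.  -0.  -0.7 -0.2  0.5 -0.1  0.3]
   [648.9 -91.8  -2.7] [-0.8 -0.1 -0.1  0.1  0.1  0.5  0.1  0.3]
white_vial side [285.4 208.7   6.3  19.1] [283. 207. 292. 229.]
white_vial top [292 219   7   8] [292. 220. 299. 227.]
   [569.3 -22.7   0. ] [ 0.7  0.1 -1.1 -1.4  0.1  0.2 -0.4  0.1]
   [569.5 -23.2  -1.8] [ 0.7  0.7 -1.1 -0.8  0.3  0.2 -0.3  0.1]
black_vial side [229.6 228.5   9.   25.5] [229.6 228.5 238.6 254. ]
black_vial top [241.9 191.4   7.4   4.2] [241.9 191.4 249.3 195.6]
   [651.1 112.7   0. ] [-0.   0.3  0.1 -2.6 -0.6 -1.8  0.   2. ]
   [651.5 112.4  -3.1] [-0.1  1.4  0.1 -1.5 -0.3 -1.8  0.3  2. ]
pot side [323.2 235.5  21.9  33.4] [323. 239. 346. 270.]
pot top [235.  267.1  15.   11.8] [235. 265. 252. 282.]
   [436.7 115.6   0. ] [ 0.3 -0.5 -0.4 -0.2 -0.3  0.2 -0.1  0.1]
   [436.8 115.1  -1.1] [ 0.3 -0.2 -0.5  0.2 -0.1  0.2  0.1  0. ]
beaker side [345.2 190.3  20.5  28.3] [345.2 190.3 365.7 218.6]
beaker top [321.1 271.6  25.4  15.6] [322. 269. 344. 289.]
   [ 422.7 -121.8    0. ] [-0.2 -0.5 -0.5  0.5  1.8  0.9 -1.1  0. ]
   [ 4.227e+02 -1.217e+02  1.000e-01] [-0.2 -0.6 -0.5  0.5  1.8  0.9 -1.1  0.1]
```

```bash
cat > tray.py <<'E'
from h import *
T={"green":[[48,115],[221,168],[197,250],[22,194]],"orange":[[557,195],[737,150],[759,230],[580,279]]}
S={"green":[[235,315],[355,360],[168,555],[27,495]],"orange":[[350,30],[434,30],[463,103],[362,103]]}
def corners(p,hx=.048,hy=.103,z=.018,cy=0):
    c,s=np.cos(p[2]),np.sin(p[2])
    L=np.array([[-hx,cy-hy],[-hx,cy+hy],[hx,cy+hy],[hx,cy-hy]])
    return np.c_[p[0]+L[:,0]*c-L[:,1]*s,p[1]+L[:,0]*s+L[:,1]*c,0*L[:,0]+z]
if __name__=="__main__":
  import pickle
  R=pickle.load(open("R.pkl","rb"));tr={}
  for k,y0 in(("green",.3),("orange",-.3)):
    t=np.array(T[k])/2.4+[125,170]-.3; s=np.array(S[k])/2.8+[200,160]-.3
    def nn(a,b): return np.array([(b-x)[np.argmin(((b-x)**2).sum(1))] for x in a])
    for yaw0 in([.3,-.3]):
      for zf in(0,1):
        f=lambda p:np.r_[nn(t,proj("top",corners(p,z=.018+p[3]*zf))),nn(s,proj("side",corners(p,z=.018+p[3]*zf)))].ravel()
        c=back("top",t.mean(0),.018)
        r=least_squares(f,[c[0],c[1],yaw0,0]);print(k,np.round(r.x,4),r.cost,np.round(f(r.x),1).tolist())
        if zf==0 and (k not in tr or r.cost<tr[k][0]):tr[k]=(r.cost,r.x)
  out={}
  for n in("top","side"):
    im=cv2.resize(R[n][:,:,::-1],None,fx=4,fy=4,interpolation=cv2.INTER_CUBIC)
    for k,(c,p) in tr.items():
      for hx,hy,z,cy in((.048,.103,.018,0),(.031,.031,.017,.058),(.031,.031,.017,-.058),(.017,.017,.017,0)):
        cv2.polylines(im,[np.int32(proj(n,corners(p,hx,hy,z,cy))*4+2)],True,(0,0,255) if k=="green" else (255,255,0),1)
    out[n]=im
  cv2.imwrite("pics/ov1.png",cv2.resize(out["top"][840:1180,480:1840],None,fx=.58,fy=.58,interpolation=cv2.INTER_AREA))
  cv2.imwrite("pics/ov2.png",cv2.resize(np.vstack([out["side"][1080:1480,820:1320],out["side"][650:830,1100:1600]]),None,fx=1,fy=1))
E
python3 tray.py; python3 - <<'E'
from h import *
print(proj("top",[[.651,.113,.046],[.651,.113,0]]),proj("side",[[.651,.113,.046],[.651,.113,0]]))
E
```

```text
green [ 0.5089  0.3022 -0.3037  0.    ] 13.327336472572751 [0.6, 0.3, 0.3, 0.9, -0.7, 0.7, 0.3, 1.1, -1.7, -1.8, 0.8, -1.5, 0.0, 3.1, -1.0, -1.9]
green [ 0.4842  0.3025 -0.0813 -0.0025] 1096.9956864200253 [-4.9, 16.9, -1.9, 0.9, 4.8, 2.2, 5.9, -16.1, -2.5, 1.1, 4.4, -4.6, -27.3, -9.1, 23.1, 12.3]
green [ 0.5089  0.3022 -0.3037  0.    ] 13.32733647712018 [0.6, 0.3, 0.3, 0.9, -0.7, 0.7, 0.3, 1.1, -1.7, -1.8, 0.8, -1.5, 0.0, 3.1, -1.0, -1.9]
green [ 0.5091  0.3015 -0.3044 -0.0014] 12.718264167814269 [1.1, 0.2, 0.6, 0.8, -0.4, 0.6, 0.7, 1.0, -1.7, -1.4, 0.7, -1.1, -0.0, 3.4, -0.9, -1.6]
orange [ 0.4748 -0.3015  0.2473  0.    ] 2.6701206560418385 [0.4, -0.1, -0.7, -0.1, -0.4, 1.3, -0.1, -0.3, -0.9, -0.5, -0.3, -0.5, 0.1, -0.7, 0.3, -0.9]
orange [ 0.4748 -0.3026  0.2474 -0.0024] 1.8117993692764842 [0.7, -0.1, -0.6, -0.1, -0.3, 1.2, 0.2, -0.4, -0.9, 0.0, -0.3, 0.1, 0.1, -0.1, 0.3, -0.2]
orange [ 0.4748 -0.3015  0.2473  0.    ] 2.670120657300534 [0.4, -0.1, -0.7, -0.1, -0.4, 1.3, -0.1, -0.3, -0.9, -0.5, -0.3, -0.5, 0.1, -0.7, 0.3, -0.9]
orange [ 0.4748 -0.3026  0.2474 -0.0024] 1.8117993692761631 [0.7, -0.1, -0.6, -0.1, -0.3, 1.2, 0.2, -0.4, -0.9, 0.0, -0.3, 0.1, 0.1, -0.1, 0.3, -0.2]
[[244.36619932 192.79178815]
 [246.18364691 194.58007364]] [[233.58923581 230.70774393]
 [234.78310338 249.4432405 ]]
```

View pics/ov1.png

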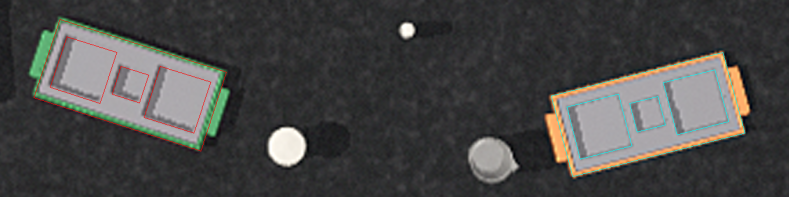

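View pics/ov2.png

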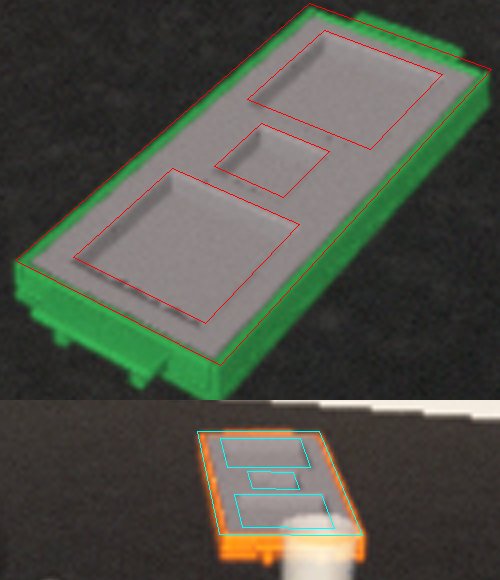

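```bash
cat > go.py <<'E'
from h import *
import sys
from scipy.spatial.transform import Rotation as Ro
def go(x,y,z,a):
    s=sense();R0=Ro.from_quat(s["eef_rot"]);M=R0.as_matrix();p=s["ee_pos"]
    g=p+M[:,0]*.078
    print("t %.1f grasp"%s["time"],np.round(g,4),"jaw ang %.3f"%np.arctan2(M[1,2],M[0,2]),"tilt",np.round(M[:,0],3),"w %.4f"%s["grip_width"],"F",np.round(s["wrist_force"],1),"q6 %.2f"%s["qpos"][5])
    best=None
    for aa in(a,a+np.pi):
        X=np.array([0,0,-1.]);Z=np.array([np.cos(aa),np.sin(aa),0]);N=np.c_[X,np.cross(Z,X),Z]
        rv=Ro.from_matrix(M.T@N).as_rotvec()
        if best is None or np.linalg.norm(rv)<np.linalg.norm(best[1]):best=(N,rv)
    N,rv=best
    t=np.array([x,y,z])-N[:,0]*.078
    print("shift cm",np.round(M.T@(t-p)*100,2),"rot",np.round(rv,3))
if __name__=="__main__": go(*map(float,sys.argv[1:]))
E
python3 go.py .648 -.091 .2 .785
python3 -c "
from h import *
print(back('top',[360,148],.15),back('top',[355,162],.0),sense()['qpos'])"
```

```text
t 1.2 grasp [0.2169 0.5326 0.2247] jaw ang 1.184 tilt [ 0.  0. -1.] w 0.0938 F [-0.5 -0.1  0.6] q6 -0.12
shift cm [  2.46 -63.44 -41.49] rot [ 0.399  0.    -0.   ]
[ 0.74860169 -0.17879293  0.15      ] [ 0.74154152 -0.18907419  0.        ] [ 1.06302874e+00  2.75917376e-01  1.50490984e+00  1.82884792e-05
  1.36067460e+00 -1.21021766e-01]
```

>>> move_arm(
  plan=[
    [0,2.5,-63.4,-41.5,0.4,0,0],
    [0,2.5,-63.4,-41.5,0.4,0,0],
    [0,2.5,-63.4,-41.5,0.4,0,0],
    [0,2.5,-63.4,-41.5,0.4,0,0],
    [0,2.5,-63.4,-41.5,0.4,0,0],
    [0,2.5,-63.4,-41.5,0.4,0,0],
    [0,2.5,-63.4,-41.5,0.4,0,0],
    [0,2.5,-63.4,-41.5,0.4,0,0],
    [0,2.5,-63.4,-41.5,0.4,0,0],
    [0,2.5,-63.4,-41.5,0.4,0,0],
  ],
  force=15,
)

```text
time: 2.2
ee_pos: [0.5018, 0.1195, 0.2864]
eef_rot: [-0.27, 0.653, 0.27, 0.654]
wrist_force: [0.4, 0.3, -0.6]
grip_width: 0.0939
```

```bash
python3 go.py .648 -.091 .2 .785
```

```text
t 2.2 grasp [0.5018 0.1195 0.2084] jaw ang 0.784 tilt [ 0.001  0.    -1.   ] w 0.0939 F [ 0.4  0.3 -0.6] q6 -0.69
shift cm [  0.84 -25.23  -4.5 ] rot [-0.001  0.001  0.   ]
```

>>> move_arm(
  plan=[
    [0,0.8,-25.2,-4.5,0,0,0],
    [0,0.8,-25.2,-4.5,0,0,0],
    [0,0.8,-25.2,-4.5,0,0,0],
    [0,0.8,-25.2,-4.5,0,0,0],
    [0,0.8,-25.2,-4.5,0,0,0],
    [0,0.8,-25.2,-4.5,0,0,0],
    [0,0.8,-25.2,-4.5,0,0,0],
    [0,5,-25.2,-4.5,0,0,0],
    [0,5,-25.2,-4.5,0,0,0],
  ],
)

```text
time: 3.1
ee_pos: [0.6433, -0.0867, 0.2317]
eef_rot: [-0.268, 0.656, 0.273, 0.65]
wrist_force: [-0.3, 0.1, -0.7]
grip_width: 0.0938
```

```bash
python3 go.py .648 -.091 .043 .785; python3 -c "
from h import *
for n in('side','top'):
    cv2.imwrite(f'pics/{n}1.png',read_camera(n)[:,:,::-1])"
```

```text
t 3.1 grasp [ 0.6425 -0.0864  0.1537] jaw ang 0.785 tilt [-0.011  0.003 -1.   ] w 0.0938 F [-0.3  0.1 -0.7] q6 -1.03
shift cm [11.07 -0.75  0.08] rot [ 0.    -0.005 -0.01 ]
```

View pics/side1.png

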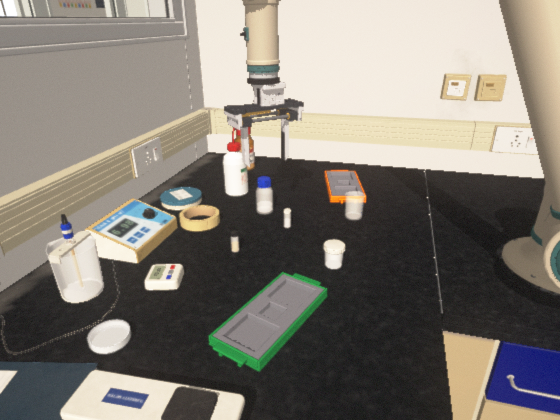

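View pics/top1.png

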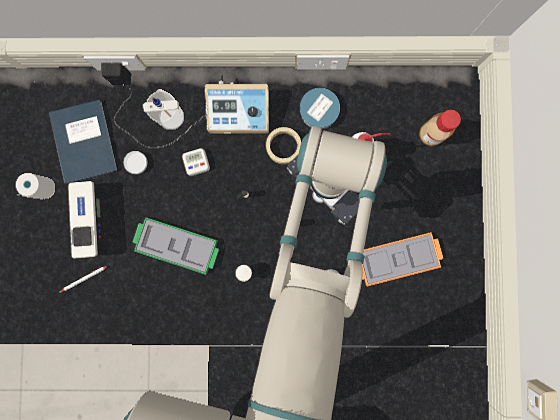

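>>> move_arm(
  plan=[
    [0,2,-0.75,0,0,0,-0.01],
    [0,5,-0.75,0,0,0,-0.01],
    [0,8,-0.75,0,0,0,-0.01],
    [0,10,-0.75,0,0,0,-0.01],
    [0,11,-0.75,0,0,0,-0.01],
    [0,11,-0.75,0,0,0,-0.01],
    [0,11,-0.75,0,0,0,-0.01],
  ],
)

```text
time: 3.9
ee_pos: [0.6533, -0.094, 0.128]
eef_rot: [-0.274, 0.651, 0.266, 0.656]
wrist_force: [-0.1, 1.1, -0.2]
grip_width: 0.094
```

```bash
python3 go.py .648 -.091 .043 .785; python3 -c "
from h import *
cv2.imwrite('pics/s2.png',cv2.resize(read_camera('side')[120:260,180:380,::-1],None,fx=3,fy=3))"
```

```text
t 3.9 grasp [ 0.654  -0.0946  0.05  ] jaw ang 0.784 tilt [ 0.01  -0.008 -1.   ] w 0.0940 F [-0.1  1.1 -0.2] q6 -1.03
shift cm [ 0.69  0.59 -0.16] rot [-0.001  0.002  0.012]
```

View pics/s2.png

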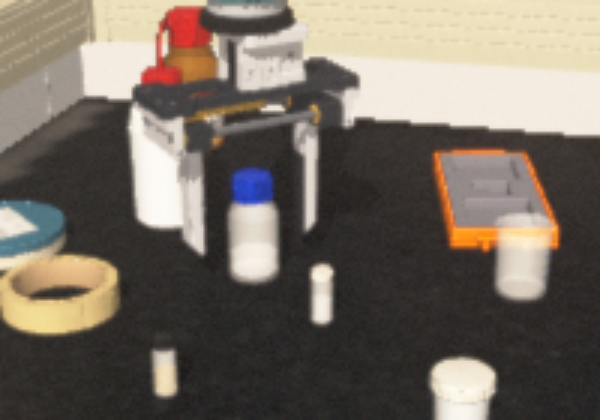

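>>> move_arm(
  plan=[
    [0,0.7,0.6,-0.1,0,0,0.01],
    [0,0.7,0.6,-0.1,0,0,0.01],
  ],
)

```text
time: 4.15
ee_pos: [0.6465, -0.0902, 0.1191]
eef_rot: [-0.27, 0.654, 0.271, 0.653]
wrist_force: [-0.3, -0.4, 0.4]
grip_width: 0.094
```

```bash
python3 go.py .648 -.091 .043 .785
```

```text
t 4.2 grasp [ 0.6464 -0.0902  0.0411] jaw ang 0.784 tilt [-0.001  0.001 -1.   ] w 0.0940 F [-0.3 -0.4  0.4] q6 -1.03
shift cm [-0.19 -0.16  0.05] rot [-0.001 -0.    -0.001]
```

>>> move_arm(
  plan=[
    [120,-0.1,-0.1,0,0,0,0],
    [120,-0.1,-0.1,0,0,0,0],
    [160,-0.1,-0.1,0,0,0,0],
    [200,-0.1,-0.1,0,0,0,0],
    [255,-0.1,-0.1,0,0,0,0],
    [255,-0.1,-0.1,0,0,0,0],
    [255,-0.1,-0.1,0,0,0,0],
    [255,-0.1,-0.1,0,0,0,0],
  ],
  force=18,
)

```text
time: 4.95
ee_pos: [0.6482, -0.0913, 0.1201]
eef_rot: [-0.27, 0.653, 0.27, 0.654]
wrist_force: [0.7, 0.0, -0.7]
grip_width: 0.0429
```

```bash
python3 go.py .4916 .2467 .2 .785
```

```text
t 5.0 grasp [ 0.6482 -0.0913  0.0421] jaw ang 0.784 tilt [ 0.  0. -1.] w 0.0429 F [ 0.7  0.  -0.7] q6 -1.03
shift cm [-15.78  34.99  12.78] rot [-0.001  0.     0.   ]
```

>>> move_arm(
  plan=[
    [255,-1,0,0,0,0,0],
    [255,-4,0,0,0,0,0],
    [255,-8,1,0.4,0,0,0],
    [255,-11,3,1,0,0,0],
    [255,-13,6,2.2,0,0,0],
    [255,-13,10,3.6,0,0,0],
    [255,-13,14,5.1,0,0,0],
    [255,-13,18,6.6,0,0,0],
    [255,-13,22,8,0,0,0],
    [255,-13,26,9.5,0,0,0],
  ],
)

```text
time: 5.95
ee_pos: [0.5306, 0.161, 0.2508]
eef_rot: [-0.27, 0.653, 0.27, 0.654]
wrist_force: [0.5, -0.1, -0.8]
grip_width: 0.0424
```

```bash
python3 go.py .4916 .2467 .17 .785
```

```text
t 6.0 grasp [0.5306 0.161  0.1728] jaw ang 0.784 tilt [ 0.  0. -1.] w 0.0424 F [ 0.5 -0.1 -0.8] q6 -0.61
shift cm [0.28 8.82 3.29] rot [-0.001  0.     0.   ]
```

>>> move_arm(
  plan=[
    [255,0,4,1.4,0,0,0],
    [255,0,7,2.5,0,0,0],
    [255,0,8.9,3.3,0,0,0],
    [255,3,8.9,3.3,0,0,0],
    [255,6,8.9,3.3,0,0,0],
    [255,8,8.9,3.3,0,0,0],
    [255,8,8.9,3.3,0,0,0],
    [255,8,8.9,3.3,0,0,0],
  ],
)

```text
time: 6.75
ee_pos: [0.4925, 0.2462, 0.1707]
eef_rot: [-0.27, 0.653, 0.27, 0.654]
wrist_force: [0.8, -1.4, -1.4]
grip_width: 0.0429
```

```bash
python3 go.py .4916 .2467 .0495 .785; python3 -c "
from h import *
a=cv2.resize(read_camera('side')[200:400,180:380,::-1],None,fx=2,fy=2)
b=cv2.resize(read_camera('top')[180:310,110:310,::-1],None,fx=2,fy=2)
cv2.imwrite('pics/s3.png',np.vstack([a,b]))"
```

```text
t 6.8 grasp [0.4926 0.2462 0.0927] jaw ang 0.784 tilt [ 0.  0. -1.] w 0.0429 F [ 0.8 -1.4 -1.4] q6 -0.45
shift cm [ 4.32  0.1  -0.03] rot [-0.001  0.     0.   ]
```

View pics/s3.png

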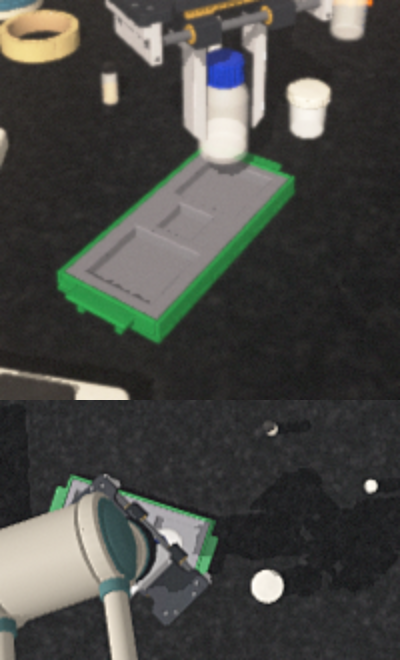

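>>> move_arm(
  plan=[
    [255,2,0.1,0,0,0,0],
    [255,3.3,0.1,0,0,0,0],
    [255,3.9,0.1,0,0,0,0],
    [255,4.1,0.1,0,0,0,0],
    [255,4.25,0.1,0,0,0,0],
    [255,4.35,0.1,0,0,0,0],
    [255,4.35,0.1,0,0,0,0],
  ],
)

```text
time: 7.55
ee_pos: [0.4919, 0.2469, 0.1271]
eef_rot: [-0.27, 0.653, 0.27, 0.654]
wrist_force: [0.8, -0.1, -0.8]
grip_width: 0.0434
```

```bash
python3 go.py .4916 .2467 .0486 .785
```

```text
t 7.5 grasp [0.4919 0.247  0.0491] jaw ang 0.784 tilt [ 0.001  0.    -1.   ] w 0.0434 F [ 0.8 -0.1 -0.8] q6 -0.45
shift cm [ 0.05  0.   -0.04] rot [-0.001  0.001  0.   ]
```

>>> move_arm(
  plan=[
    [255,0.05,0,0,0,0,0],
    [255,0.1,0,0,0,0,0],
    [255,0.1,0,0,0,0,0],
  ],
)

```text
time: 7.85
ee_pos: [0.4919, 0.2469, 0.1265]
eef_rot: [-0.27, 0.653, 0.27, 0.654]
wrist_force: [-1.4, 0.4, 5.4]
grip_width: 0.0425
```

```bash
python3 go.py .4916 .2467 .0486 .785; python3 -c "
from h import *
a=cv2.resize(read_camera('side')[220:340,220:380,::-1],None,fx=4,fy=4)
cv2.imwrite('pics/s4.png',a)"
```

```text
t 7.8 grasp [0.492  0.247  0.0485] jaw ang 0.784 tilt [ 0.001  0.    -1.   ] w 0.0425 F [-1.4  0.4  5.4] q6 -0.45
shift cm [-0.01  0.   -0.04] rot [-0.001  0.001  0.001]
```

View pics/s4.png

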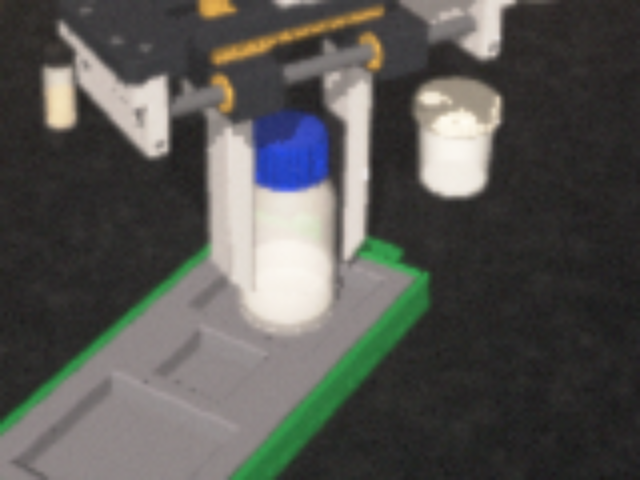

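>>> move_arm(
  plan=[
    [125,0.05,0,0,0,0,0],
    [100,0.05,0,0,0,0,0],
    [60,0.05,0,0,0,0,0],
    [60,0.05,0,0,0,0,0],
    [60,0.05,0,0,0,0,0],
    [60,-3,0,0,0,0,0],
    [60,-7,0,0,0,0,0],
    [60,-11,0,0,0,0,0],
    [60,-12,0,0,0,0,0],
  ],
)

```text
time: 8.8
ee_pos: [0.4935, 0.2476, 0.2501]
eef_rot: [-0.27, 0.65, 0.27, 0.656]
wrist_force: [-0.0, -0.5, -0.8]
grip_width: 0.0715
```

```bash
python3 go.py .569 -.023 .12 -.304; python3 -c "
from h import *
a=cv2.resize(read_camera('side')[220:340,220:380,::-1],None,fx=4,fy=4)
cv2.imwrite('pics/s5.png',a)"
```

```text
t 8.8 grasp [0.4941 0.2478 0.1721] jaw ang 0.784 tilt [ 0.008  0.003 -1.   ] w 0.0715 F [-0.  -0.5 -0.8] q6 -0.45
shift cm [  5.19 -24.47 -13.8 ] rot [ 1.088e+00  9.000e-03 -1.000e-03]
```

View pics/s5.png

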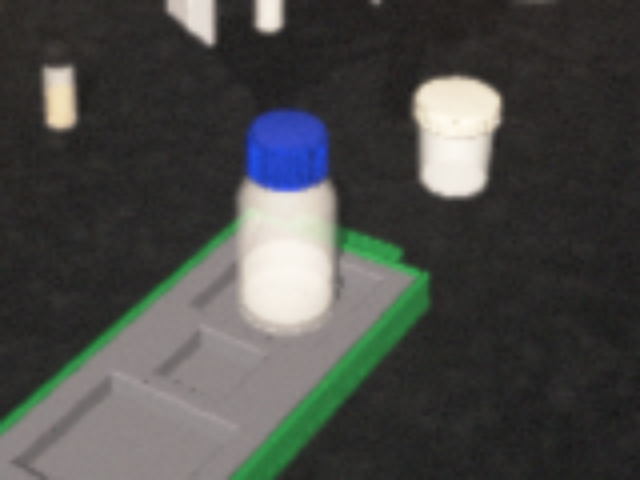

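>>> move_arm(
  plan=[
    [60,0,-4,-2.3,0.15,0,0],
    [60,0,-8,-4.6,0.3,0,0],
    [60,0,-12,-6.9,0.45,0,0],
    [60,2,-16,-9,0.6,0,0],
    [60,4,-20,-11.5,0.75,0,0],
    [60,5,-23,-13.2,0.9,0,0],
    [60,5,-24.5,-14,1.05,0,0],
    [60,5,-24.6,-14,1.09,0,0],
    [60,5,-24.6,-14,1.09,0,0],
    [60,5,-24.6,-14,1.09,0,0],
  ],
)

```text
time: 9.85
ee_pos: [0.5654, -0.026, 0.1943]
eef_rot: [0.108, 0.7, -0.107, 0.698]
wrist_force: [-0.8, 0.2, 0.0]
grip_width: 0.0721
```

```bash
python3 go.py .569 -.023 .034 -.304; python3 -c "
from h import *
a=cv2.resize(read_camera('side')[120:260,220:380,::-1],None,fx=4,fy=4)
cv2.imwrite('pics/s6.png',a)"
```

```text
t 9.8 grasp [ 0.5652 -0.0259  0.1163] jaw ang -0.305 tilt [-0.003  0.001 -1.   ] w 0.0721 F [-0.8  0.2  0. ] q6 0.14
shift cm [8.23 0.4  0.28] rot [-0.001 -0.003  0.   ]
```

View pics/s6.png

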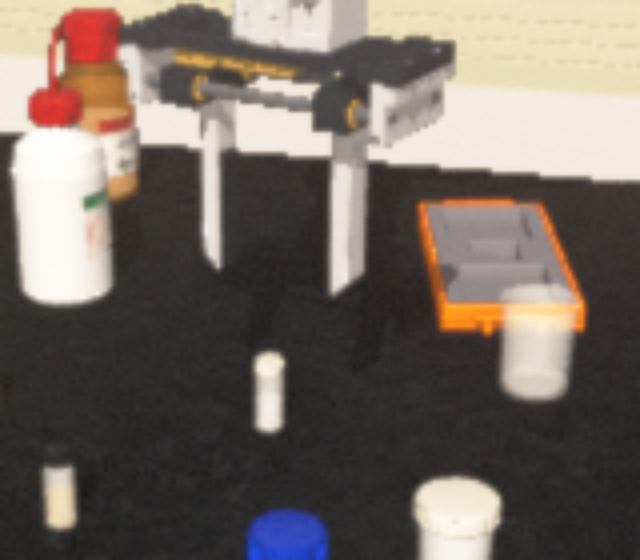

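>>> move_arm(
  plan=[
    [60,3,0.3,0.2,0,0,0],
    [60,6,0.3,0.2,0,0,0],
    [60,7.5,0.3,0.2,0,0,0],
    [60,8.1,0.3,0.2,0,0,0],
    [60,8.2,0.3,0.2,0,0,0],
    [60,8.2,0.3,0.2,0,0,0],
    [60,8.2,0.3,0.2,0,0,0],
  ],
)

```text
time: 10.6
ee_pos: [0.5697, -0.0239, 0.1147]
eef_rot: [0.108, 0.698, -0.108, 0.7]
wrist_force: [0.5, 1.3, 0.4]
grip_width: 0.0717
```

```bash
python3 go.py .569 -.023 .034 -.304; python3 -c "
from h import *
a=cv2.resize(read_camera('side')[160:260,220:360,::-1],None,fx=5,fy=5)
cv2.imwrite('pics/s7.png',a)"
```

```text
t 10.6 grasp [ 0.5698 -0.0239  0.0367] jaw ang -0.306 tilt [ 0.002 -0.    -1.   ] w 0.0717 F [0.5 1.3 0.4] q6 0.14
shift cm [ 0.27  0.07 -0.09] rot [-0.002  0.002 -0.   ]
```

View pics/s7.png

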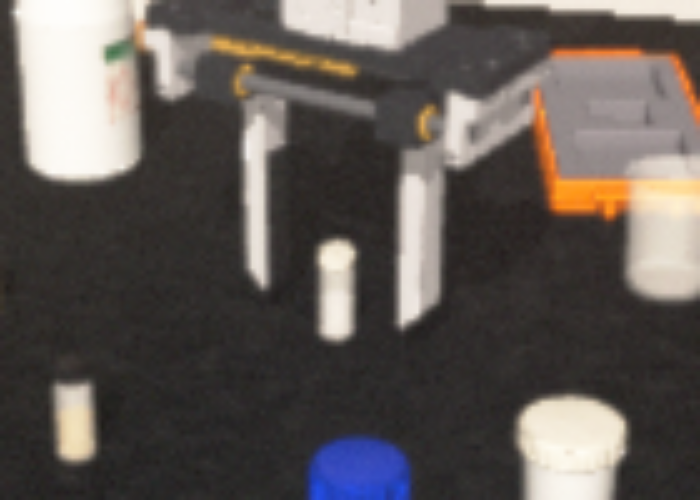

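>>> move_arm(
  plan=[
    [150,0.1,0.05,-0.05,0,0,0],
    [180,0.2,0.05,-0.1,0,0,0],
    [190,0.2,0.05,-0.1,0,0,0],
    [200,0.2,0.05,-0.1,0,0,0],
    [205,0.2,0.05,-0.1,0,0,0],
    [210,0.2,0.05,-0.1,0,0,0],
    [220,0.2,0.05,-0.1,0,0,0],
    [235,0.2,0.05,-0.1,0,0,0],
    [235,0.2,0.05,-0.1,0,0,0],
  ],
  force=8,
)

```text
time: 11.55
ee_pos: [0.5682, -0.0232, 0.1116]
eef_rot: [0.108, 0.699, -0.108, 0.699]
wrist_force: [-0.0, -0.1, 0.5]
grip_width: 0.0168
```

```bash
python3 go.py .509 .302 .15 -.304; python3 -c "
from h import *
a=cv2.resize(read_camera('side')[160:260,220:360,::-1],None,fx=5,fy=5)
cv2.imwrite('pics/s8.png',a)"
```

```text
t 11.6 grasp [ 0.5682 -0.0232  0.0336] jaw ang -0.306 tilt [ 0.  0. -1.] w 0.0168 F [-0.  -0.1  0.5] q6 0.14
shift cm [-11.64  29.23 -15.44] rot [-0.002  0.    -0.   ]
```

View pics/s8.png

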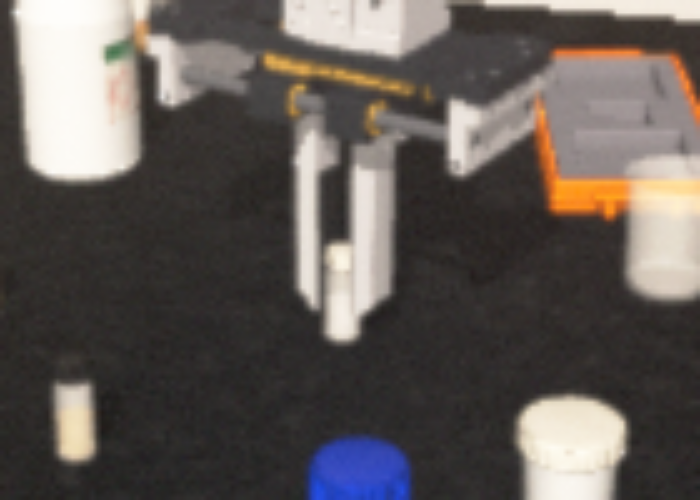

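>>> move_arm(
  plan=[
    [235,-1,0,0,0,0,0],
    [235,-4,0,0,0,0,0],
    [235,-8,1,-0.5,0,0,0],
    [235,-12,3.5,-1.8,0,0,0],
    [235,-13.6,7,-3.7,0,0,0],
    [235,-13.6,11,-5.8,0,0,0],
    [235,-13.6,15,-7.9,0,0,0],
    [235,-13.6,19,-10,0,0,0],
    [235,-13.6,23,-12.1,0,0,0],
    [235,-13.6,26,-13.7,0,0,0],
  ],
)

```text
time: 12.6
ee_pos: [0.5149, 0.2685, 0.2486]
eef_rot: [0.108, 0.699, -0.107, 0.699]
wrist_force: [0.3, -0.3, 0.3]
grip_width: 0.017
```

>>> move_arm(
  plan=[
    [235,0,2,-1,0,0,0],
    [235,0,3.2,-1.7,0,0,0],
    [235,0,3.2,-1.7,0,0,0],
    [235,0,3.2,-1.7,0,0,0],
  ],
)

```text
time: 13.0
ee_pos: [0.5093, 0.3009, 0.2478]
eef_rot: [0.107, 0.699, -0.108, 0.699]
wrist_force: [-0.1, -0.5, -0.1]
grip_width: 0.0169
```

```bash
python3 go.py .509 .302 .0401 -.304; python3 -c "
from h import *
a=cv2.resize(read_camera('side')[150:350,180:380,::-1],None,fx=3,fy=3)
cv2.imwrite('pics/s9.png',a)"
```

```text
t 13.0 grasp [0.5093 0.3009 0.1698] jaw ang -0.306 tilt [ 0.    -0.001 -1.   ] w 0.0169 F [-0.1 -0.5 -0.1] q6 0.72
shift cm [12.97  0.1  -0.07] rot [-0.002  0.     0.001]
```

View pics/s9.png

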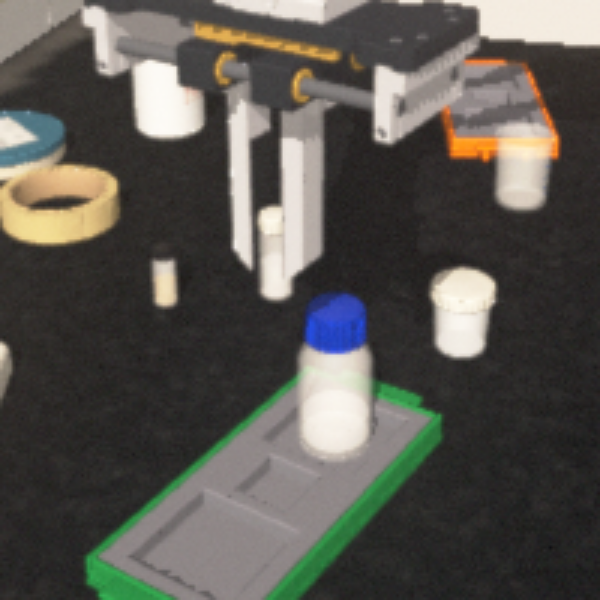

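>>> move_arm(
  plan=[
    [235,3,0.1,0,0,0,0],
    [235,6,0.1,0,0,0,0],
    [235,9,0.1,0,0,0,0],
    [235,10.8,0.1,0,0,0,0],
    [235,11.3,0.1,0,0,0,0],
    [235,11.3,0.1,0,0,0,0],
  ],
)

```text
time: 13.65
ee_pos: [0.5098, 0.3015, 0.1342]
eef_rot: [0.108, 0.699, -0.109, 0.698]
wrist_force: [0.4, -0.6, -0.7]
grip_width: 0.0169
```

```bash
python3 go.py .509 .302 .0401 -.304; python3 -c "
from h import *
a=cv2.resize(read_camera('side')[220:360,200:360,::-1],None,fx=4,fy=4)
cv2.imwrite('pics/s10.png',a)"
```

```text
t 13.7 grasp [0.5097 0.3014 0.0562] jaw ang -0.307 tilt [-0.001 -0.001 -1.   ] w 0.0169 F [ 0.4 -0.6 -0.7] q6 0.72
shift cm [ 1.61  0.03 -0.09] rot [-0.003 -0.001  0.001]
```

View pics/s10.png

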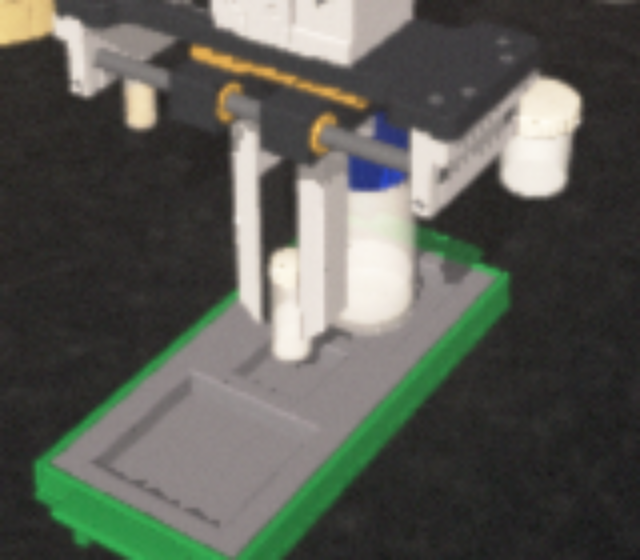

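>>> move_arm(
  plan=[
    [235,0.6,0,-0.05,0,0,0],
    [235,1.1,0,-0.05,0,0,0],
    [235,1.4,0,-0.05,0,0,0],
    [235,1.55,0,-0.05,0,0,0],
    [235,1.6,0,-0.05,0,0,0],
    [235,1.6,0,-0.05,0,0,0],
  ],
)

```text
time: 14.3
ee_pos: [0.5091, 0.3028, 0.1186]
eef_rot: [0.108, 0.699, -0.108, 0.699]
wrist_force: [-0.7, 0.4, 0.1]
grip_width: 0.0168
```

```bash
python3 go.py .509 .302 .0401 -.304
```

```text
t 14.3 grasp [0.5091 0.3028 0.0406] jaw ang -0.306 tilt [ 0.  0. -1.] w 0.0168 F [-0.7  0.4  0.1] q6 0.72
shift cm [ 0.05 -0.08  0.01] rot [-0.002  0.    -0.   ]
```

>>> move_arm(
  plan=[
    [235,0.05,0,0,0,0,0],
    [235,0.1,0,0,0,0,0],
    [235,0.1,0,0,0,0,0],
  ],
)

```text
time: 14.6
ee_pos: [0.5092, 0.3029, 0.1181]
eef_rot: [0.108, 0.699, -0.108, 0.699]
wrist_force: [-0.7, 0.2, 3.0]
grip_width: 0.0167
```

```bash
python3 go.py .509 .302 .0401 -.304; python3 -c "
from h import *
a=cv2.resize(read_camera('side')[220:360,200:360,::-1],None,fx=4,fy=4)
cv2.imwrite('pics/s11.png',a)"
```

```text
t 14.6 grasp [0.5093 0.3029 0.0401] jaw ang -0.306 tilt [ 0.001  0.    -1.   ] w 0.0167 F [-0.7  0.2  3. ] q6 0.72
shift cm [ 0.   -0.09  0.  ] rot [-0.002  0.    -0.001]
```

View pics/s11.png

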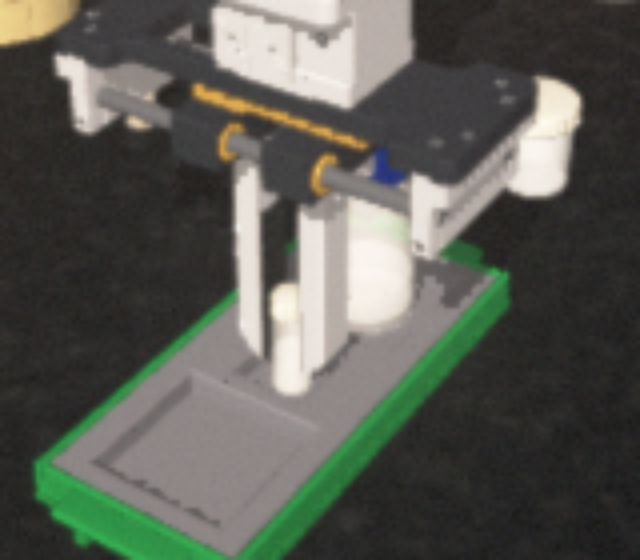

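```bash
python3 -c "
from h import *
print((proj('side',[[.5093,.3029,.0065],[.5093,.3029,.0525],[.509,.302,.017]])-[200,220])*4)"
```

```text
[[289.06175882 378.02768449]
 [287.4213157  287.6087347 ]
 [290.01877642 356.62976143]]
```

>>> move_arm(
  plan=[
    [205,0.05,0,0,0,0,0],
    [190,0.05,0,0,0,0,0],
    [150,0.05,0,0,0,0,0],
    [150,0.05,0,0,0,0,0],
    [150,0.05,0,0,0,0,0],
    [150,-3,0,0,0,0,0],
    [150,-7,0,0,0,0,0],
    [150,-11,0,0,0,0,0],
    [150,-13,0,0,0,0,0],
    [150,-13,0,0,0,0,0],
  ],
)

```text
time: 15.65
ee_pos: [0.5106, 0.3035, 0.2512]
eef_rot: [0.109, 0.697, -0.106, 0.701]
wrist_force: [-0.2, 0.3, 0.8]
grip_width: 0.0383
```

```bash
python3 go.py .4365 .1155 .12 .247; python3 -c "
from h import *
a=cv2.resize(read_camera('side')[220:360,200:360,::-1],None,fx=4,fy=4)
cv2.imwrite('pics/s12.png',a)"
```

```text
t 15.7 grasp [0.5112 0.3037 0.1732] jaw ang -0.306 tilt [ 0.007  0.003 -1.   ] w 0.0383 F [-0.2  0.3  0.8] q6 0.73
shift cm [  5.21 -20.18  -1.44] rot [-0.553  0.007 -0.003]
```

View pics/s12.png

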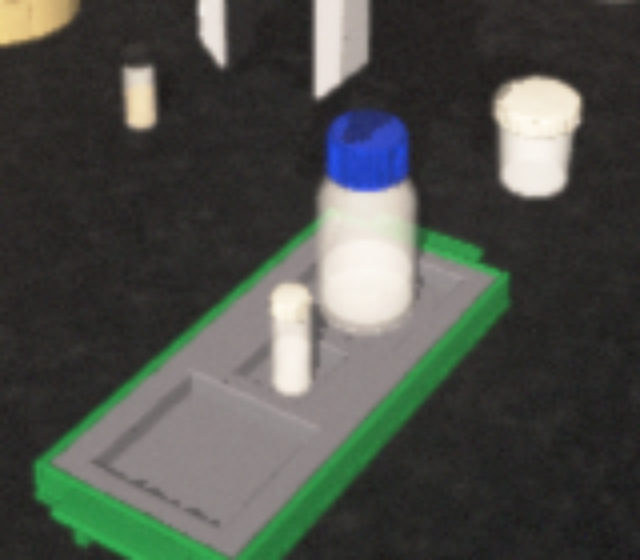

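>>> move_arm(
  plan=[
    [40,0,-4,-0.3,-0.14,0,0],
    [40,0,-8,-0.6,-0.28,0,0],
    [40,0,-12,-0.9,-0.42,0,0],
    [40,0,-16,-1.2,-0.55,0,0],
    [40,2,-19,-1.4,-0.55,0,0],
    [40,4,-20.3,-1.5,-0.55,0,0],
    [40,5,-20.3,-1.5,-0.55,0,0],
    [40,5,-20.3,-1.5,-0.55,0,0],
    [40,5,-20.3,-1.5,-0.55,0,0],
  ],
)

```text
time: 16.6
ee_pos: [0.4342, 0.1143, 0.1973]
eef_rot: [-0.086, 0.702, 0.086, 0.702]
wrist_force: [0.7, 0.3, -0.2]
grip_width: 0.0795
```

```bash
python3 go.py .4365 .1155 .036 .247
```

```text
t 16.6 grasp [0.4341 0.1144 0.1193] jaw ang 0.244 tilt [-0.001  0.    -1.   ] w 0.0795 F [ 0.7  0.3 -0.2] q6 -0.14
shift cm [8.33 0.05 0.26] rot [-0.003 -0.    -0.001]
```

>>> move_arm(
  plan=[
    [40,3,0.05,0.2,0,0,0],
    [40,6,0.05,0.2,0,0,0],
    [40,7.5,0.05,0.2,0,0,0],
    [40,8.2,0.05,0.2,0,0,0],
    [40,8.3,0.05,0.2,0,0,0],
    [40,8.3,0.05,0.2,0,0,0],
    [40,8.3,0.05,0.2,0,0,0],
  ],
)

```text
time: 17.3
ee_pos: [0.4363, 0.115, 0.1155]
eef_rot: [-0.086, 0.701, 0.086, 0.703]
wrist_force: [0.7, 0.6, -0.3]
grip_width: 0.0791
```

```bash
python3 go.py .4365 .1155 .036 .247; python3 -c "
from h import *
a=cv2.resize(read_camera('side')[180:320,260:420,::-1],None,fx=4,fy=4)
cv2.imwrite('pics/s13.png',a)"
```

```text
t 17.3 grasp [0.4365 0.115  0.0375] jaw ang 0.244 tilt [ 0.002  0.    -1.   ] w 0.0791 F [ 0.7  0.6 -0.3] q6 -0.14
shift cm [0.15 0.05 0.03] rot [-0.003  0.002  0.   ]
```

View pics/s13.png

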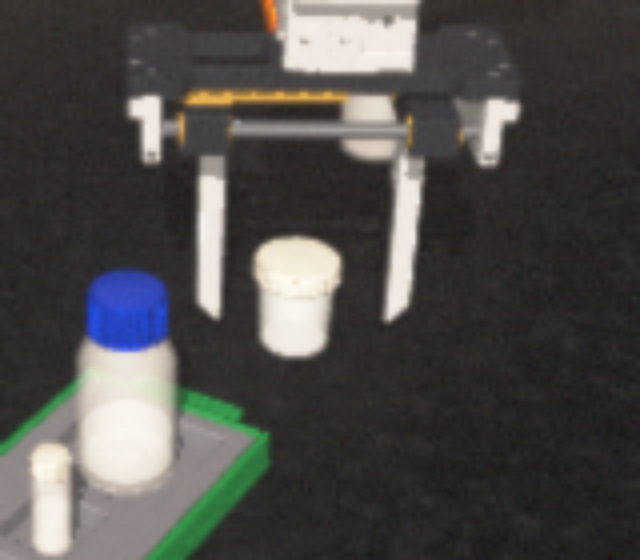

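>>> move_arm(
  plan=[
    [100,0.1,0.05,0.02,0,0,0],
    [120,0.1,0.05,0.02,0,0,0],
    [130,0.1,0.05,0.02,0,0,0],
    [140,0.1,0.05,0.02,0,0,0],
    [150,0.1,0.05,0.02,0,0,0],
    [170,0.1,0.05,0.02,0,0,0],
    [170,0.1,0.05,0.02,0,0,0],
    [170,0.1,0.05,0.02,0,0,0],
  ],
  force=10,
)

```text
time: 18.15
ee_pos: [0.4357, 0.1152, 0.1137]
eef_rot: [-0.086, 0.702, 0.086, 0.702]
wrist_force: [0.4, -0.1, 0.0]
grip_width: 0.0428
```

```bash
python3 go.py .4892 -.3582 .16 .247
```

```text
t 18.1 grasp [0.4357 0.1152 0.0357] jaw ang 0.244 tilt [ 0.  0. -1.] w 0.0428 F [ 0.4 -0.1  0. ] q6 -0.14
shift cm [-12.44 -47.23  -6.23] rot [-0.003  0.    -0.   ]
```

>>> move_arm(
  plan=[
    [170,-1,0,0,0,0,0],
    [170,-4,0,0,0,0,0],
    [170,-8,-1,-0.1,0,0,0],
    [170,-11,-3.5,-0.4,0,0,0],
    [170,-12.4,-7,-0.9,0,0,0],
    [170,-12.4,-11,-1.4,0,0,0],
    [170,-12.4,-15,-2,0,0,0],
    [170,-12.4,-19,-2.5,0,0,0],
    [170,-12.4,-23,-3,0,0,0],
    [170,-12.4,-27,-3.6,0,0,0],
  ],
)

```text
time: 19.15
ee_pos: [0.4656, -0.1571, 0.2383]
eef_rot: [-0.086, 0.702, 0.086, 0.702]
wrist_force: [1.1, 0.8, 0.0]
grip_width: 0.0427
```

>>> move_arm(
  plan=[
    [170,0,-4,-0.5,0,0,0],
    [170,0,-8,-1,0,0,0],
    [170,0,-12,-1.6,0,0,0],
    [170,0,-16,-2.1,0,0,0],
    [170,0,-19,-2.5,0,0,0],
    [170,0,-20.2,-2.6,0,0,0],
    [170,0,-20.2,-2.6,0,0,0],
    [170,0,-20.2,-2.6,0,0,0],
  ],
)

```text
time: 19.95
ee_pos: [0.4891, -0.3563, 0.2375]
eef_rot: [-0.085, 0.702, 0.087, 0.702]
wrist_force: [0.9, 0.0, -0.3]
grip_width: 0.0427
```

```bash
python3 go.py .4892 -.3582 .0422 .247; python3 -c "
from h import *
a=cv2.resize(read_camera('side')[80:240,280:480,::-1],None,fx=3,fy=3)
cv2.imwrite('pics/s14.png',a)"
```

```text
t 19.9 grasp [ 0.489  -0.3562  0.1595] jaw ang 0.244 tilt [-0.001  0.002 -1.   ] w 0.0427 F [ 0.9  0.  -0.3] q6 -0.99
shift cm [11.73 -0.21 -0.03] rot [-0.003 -0.    -0.002]
```

View pics/s14.png

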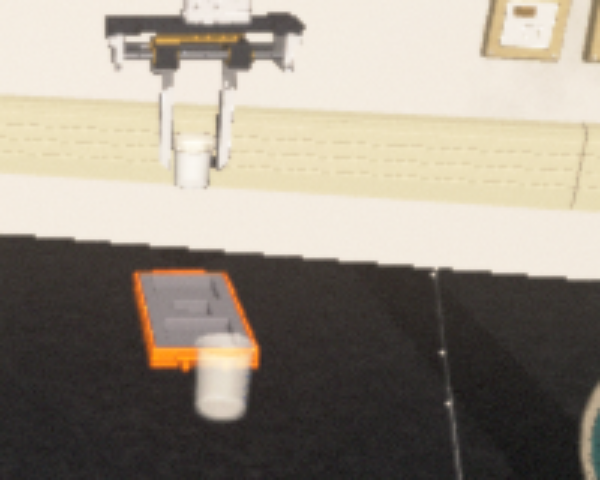

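>>> move_arm(
  plan=[
    [170,3,-0.1,0,0,0,0],
    [170,6,-0.1,0,0,0,0],
    [170,8.5,-0.1,0,0,0,0],
    [170,9.7,-0.1,0,0,0,0],
    [170,10,-0.1,0,0,0,0],
    [170,10,-0.1,0,0,0,0],
  ],
)

```text
time: 20.6
ee_pos: [0.49, -0.3583, 0.1381]
eef_rot: [-0.086, 0.702, 0.086, 0.702]
wrist_force: [1.4, 0.3, 0.2]
grip_width: 0.043
```

```bash
python3 go.py .4892 -.3582 .0422 .247; python3 -c "
from h import *
a=cv2.resize(read_camera('side')[120:240,280:420,::-1],None,fx=5,fy=5)
cv2.imwrite('pics/s15.png',a)
b=cv2.resize(read_camera('top')[200:320,300:480,::-1],None,fx=4,fy=4)
cv2.imwrite('pics/t15.png',b)"
```

```text
t 20.6 grasp [ 0.49   -0.3583  0.0601] jaw ang 0.245 tilt [ 0. -0. -1.] w 0.0430 F [1.4 0.3 0.2] q6 -0.99
shift cm [ 1.79  0.03 -0.08] rot [-0.002  0.     0.   ]
```

View pics/s15.png

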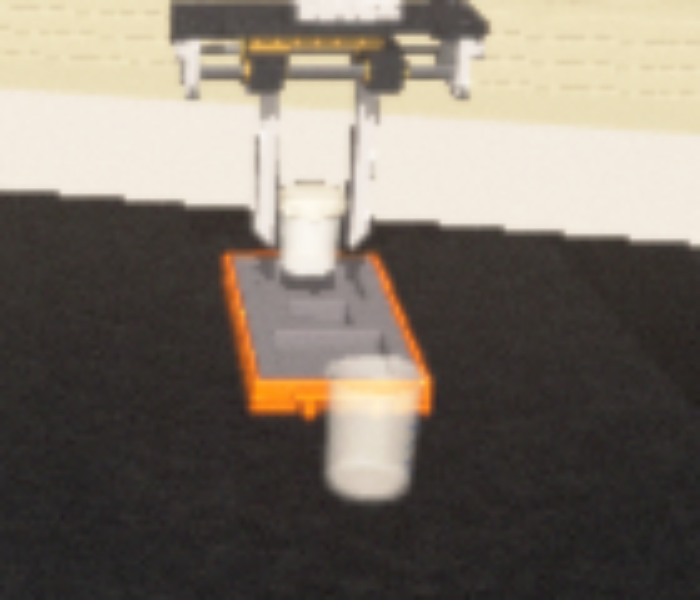

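View pics/t15.png

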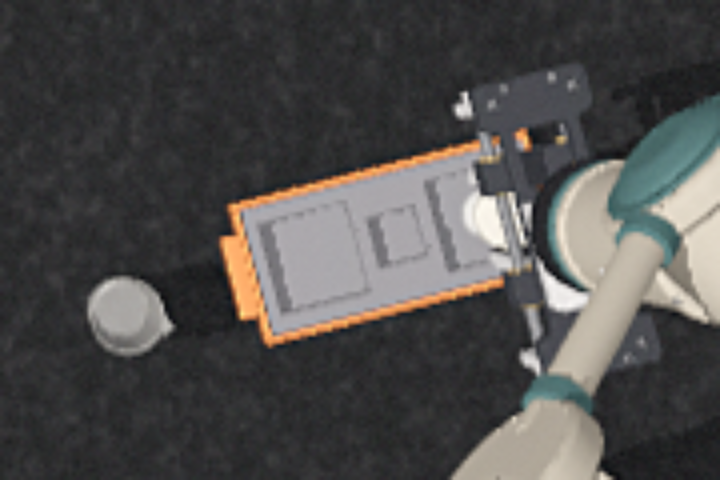

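>>> move_arm(
  plan=[
    [170,0.8,0,-0.05,0,0,0],
    [170,1.3,0,-0.05,0,0,0],
    [170,1.6,0,-0.05,0,0,0],
    [170,1.75,0,-0.05,0,0,0],
    [170,1.8,0,-0.05,0,0,0],
    [170,1.85,0,-0.05,0,0,0],
    [170,1.85,0,-0.05,0,0,0],
  ],
)

```text
time: 21.4
ee_pos: [0.4888, -0.3587, 0.1202]
eef_rot: [-0.086, 0.702, 0.086, 0.702]
wrist_force: [-1.6, 1.6, 6.4]
grip_width: 0.0426
```

```bash
python3 go.py .4892 -.3582 .0422 .247
```

```text
t 21.4 grasp [ 0.4888 -0.3587  0.0422] jaw ang 0.244 tilt [-0.  0. -1.] w 0.0426 F [-1.6  1.6  6.4] q6 -0.99
shift cm [-0.    0.04  0.05] rot [-0.003 -0.    -0.   ]
```

>>> move_arm(
  plan=[
    [130,-0.05,0,0,0,0,0],
    [110,-0.05,0,0,0,0,0],
    [60,-0.05,0,0,0,0,0],
    [60,-0.05,0,0,0,0,0],
    [60,-0.05,0,0,0,0,0],
    [60,-3,0,0,0,0,0],
    [60,-7,0,0,0,0,0],
    [60,-10,0,0,0,0,0],
    [60,-11,0,0,0,0,0],
    [60,-11,0,0,0,0,0],
  ],
)

```text
time: 22.4
ee_pos: [0.4896, -0.3593, 0.2303]
eef_rot: [-0.087, 0.701, 0.085, 0.703]
wrist_force: [0.3, -0.1, -0.5]
grip_width: 0.072
```

```bash
python3 go.py .4225 -.121 .13 -.2; python3 -c "
from h import *
a=cv2.resize(read_camera('side')[120:240,280:420,::-1],None,fx=5,fy=5)
cv2.imwrite('pics/s16.png',a)"
```

```text
t 22.4 grasp [ 0.4898 -0.3594  0.1523] jaw ang 0.244 tilt [ 0.002 -0.002 -1.   ] w 0.0720 F [ 0.3 -0.1 -0.5] q6 -0.99
shift cm [ 2.17 24.75 -0.76] rot [0.444 0.002 0.002]
```

View pics/s16.png

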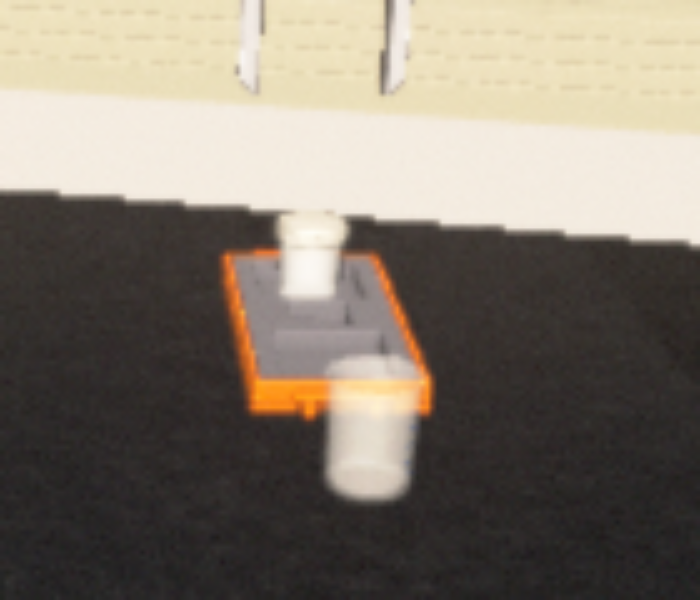

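>>> move_arm(
  plan=[
    [10,0,4,-0.1,0.1,0,0],
    [10,0,8.5,-0.2,0.2,0,0],
    [10,0,13,-0.4,0.3,0,0],
    [10,0,17.5,-0.5,0.44,0,0],
    [10,0.5,22,-0.6,0.44,0,0],
    [10,1.5,24,-0.7,0.44,0,0],
    [10,2,24.7,-0.7,0.44,0,0],
    [10,2,24.7,-0.7,0.44,0,0],
    [10,2,24.7,-0.7,0.44,0,0],
  ],
)

```text
time: 23.35
ee_pos: [0.4232, -0.1218, 0.2086]
eef_rot: [0.069, 0.704, -0.069, 0.704]
wrist_force: [-0.6, 0.1, -0.2]
grip_width: 0.0905
```

```bash
python3 go.py .4225 -.121 .038 -.2
```

```text
t 23.4 grasp [ 0.4232 -0.1218  0.1306] jaw ang -0.196 tilt [-0. -0. -1.] w 0.0905 F [-0.6  0.1 -0.2] q6 -0.24
shift cm [ 9.26  0.07 -0.08] rot [ 0.004 -0.     0.   ]
```

>>> move_arm(
  plan=[
    [10,2,0.05,-0.05,0,0,0],
    [10,5,0.05,-0.05,0,0,0],
    [10,7.5,0.05,-0.05,0,0,0],
    [10,8.8,0.05,-0.05,0,0,0],
    [10,9.2,0.05,-0.05,0,0,0],
    [10,9.2,0.05,-0.05,0,0,0],
    [10,9.2,0.05,-0.05,0,0,0],
  ],
)

```text
time: 24.05
ee_pos: [0.4232, -0.1212, 0.1177]
eef_rot: [0.069, 0.703, -0.07, 0.704]
wrist_force: [-0.7, 0.4, -0.3]
grip_width: 0.0904
```

```bash
python3 go.py .4225 -.121 .038 -.2; python3 -c "
from h import *
a=cv2.resize(read_camera('side')[130:250,280:420,::-1],None,fx=5,fy=5)
cv2.imwrite('pics/s17.png',a)"
```

```text
t 24.1 grasp [ 0.4233 -0.1212  0.0397] jaw ang -0.197 tilt [ 0.001 -0.001 -1.   ] w 0.0904 F [-0.7  0.4 -0.3] q6 -0.24
shift cm [ 0.17  0.   -0.07] rot [0.003 0.002 0.   ]
```

View pics/s17.png

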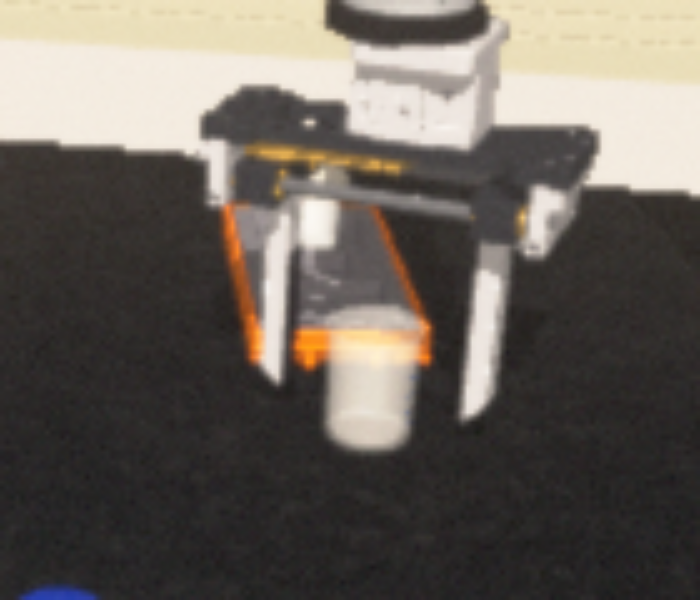

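>>> move_arm(
  plan=[
    [80,0.1,0,-0.05,0,0,0],
    [110,0.1,0,-0.05,0,0,0],
    [120,0.1,0,-0.05,0,0,0],
    [130,0.1,0,-0.05,0,0,0],
    [140,0.1,0,-0.05,0,0,0],
    [150,0.1,0,-0.05,0,0,0],
    [160,0.1,0,-0.05,0,0,0],
    [160,0.1,0,-0.05,0,0,0],
  ],
  force=8,
)

```text
time: 24.9
ee_pos: [0.4219, -0.1202, 0.1162]
eef_rot: [0.069, 0.704, -0.069, 0.704]
wrist_force: [0.7, -0.7, 0.0]
grip_width: 0.0471
```

```bash
python3 go.py .4608 -.2458 .12 -.197
```

```text
t 24.9 grasp [ 0.422  -0.1202  0.0382] jaw ang -0.196 tilt [ 0.  0. -1.] w 0.0471 F [ 0.7 -0.7  0. ] q6 -0.24
shift cm [ -8.18 -11.56   6.26] rot [ 0.001  0.    -0.   ]
```

>>> move_arm(
  plan=[
    [160,-0.5,0,0,0,0,0],
    [160,-2,0,0,0,0,0],
    [160,-5,0,0,0,0,0],
    [160,-7.5,0,0,0,0,0],
    [160,-8.2,-1.5,0.8,0,0,0],
    [160,-8.2,-4,2.2,0,0,0],
    [160,-8.2,-7,3.8,0,0,0],
    [160,-8.2,-10,5.4,0,0,0],
    [160,-8.2,-11.4,6.2,0,0,0],
    [160,-8.2,-11.4,6.2,0,0,0],
  ],
)

```text
time: 25.9
ee_pos: [0.4609, -0.2464, 0.1973]
eef_rot: [0.07, 0.704, -0.07, 0.704]
wrist_force: [-0.1, 0.2, -1.1]
grip_width: 0.0469
```

```bash
python3 go.py .4608 -.2458 .0447 -.197; python3 -c "
from h import *
a=cv2.resize(read_camera('side')[110:230,280:420,::-1],None,fx=5,fy=5)
cv2.imwrite('pics/s18.png',a)"
```

```text
t 25.9 grasp [ 0.4609 -0.2464  0.1193] jaw ang -0.199 tilt [-0.  0. -1.] w 0.0469 F [-0.1  0.2 -1.1] q6 -0.43
shift cm [ 7.46  0.06 -0.02] rot [-0.002 -0.     0.   ]
```

View pics/s18.png

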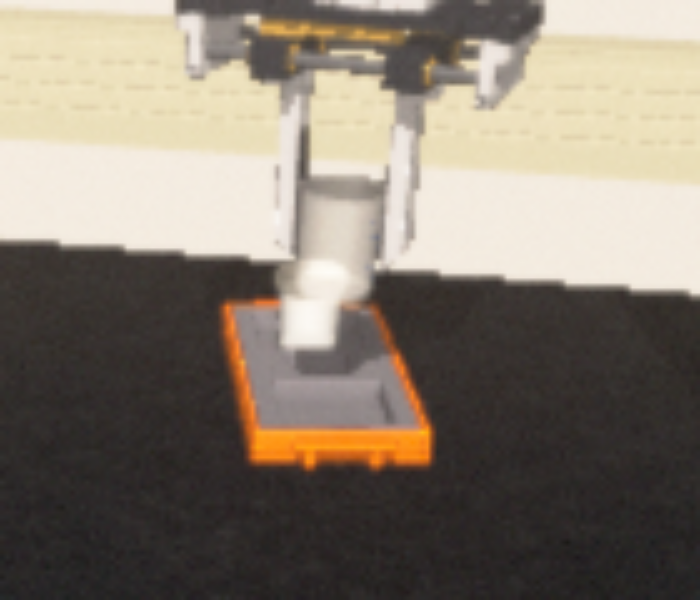

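>>> move_arm(
  plan=[
    [160,2,0.05,0,0,0,0],
    [160,4,0.05,0,0,0,0],
    [160,5.2,0.05,0,0,0,0],
    [160,5.6,0.05,0,0,0,0],
    [160,5.6,0.05,0,0,0,0],
  ],
)

```text
time: 26.45
ee_pos: [0.4602, -0.2428, 0.1418]
eef_rot: [0.069, 0.704, -0.069, 0.703]
wrist_force: [-0.0, 0.0, -1.2]
grip_width: 0.0472
```

```bash
python3 go.py .4608 -.2458 .0447 -.197; python3 -c "
from h import *
a=cv2.resize(read_camera('side')[130:250,280:420,::-1],None,fx=5,fy=5)
cv2.imwrite('pics/s19.png',a)
b=cv2.resize(read_camera('top')[200:320,300:480,::-1],None,fx=4,fy=4)
cv2.imwrite('pics/t19.png',b)"
```

```text
t 26.4 grasp [ 0.4601 -0.2427  0.0638] jaw ang -0.195 tilt [-0.001  0.001 -1.   ] w 0.0472 F [-0.   0.  -1.2] q6 -0.42
shift cm [ 1.91 -0.29  0.12] rot [ 0.002 -0.001 -0.001]
```

View pics/s19.png

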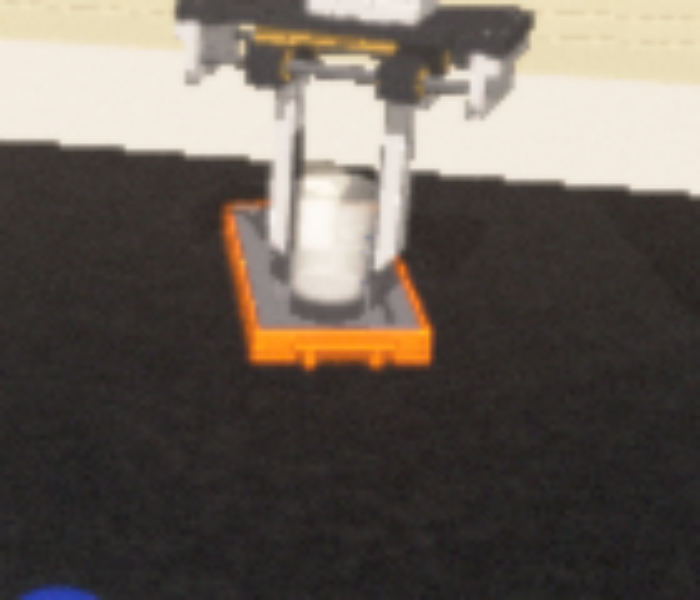

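View pics/t19.png

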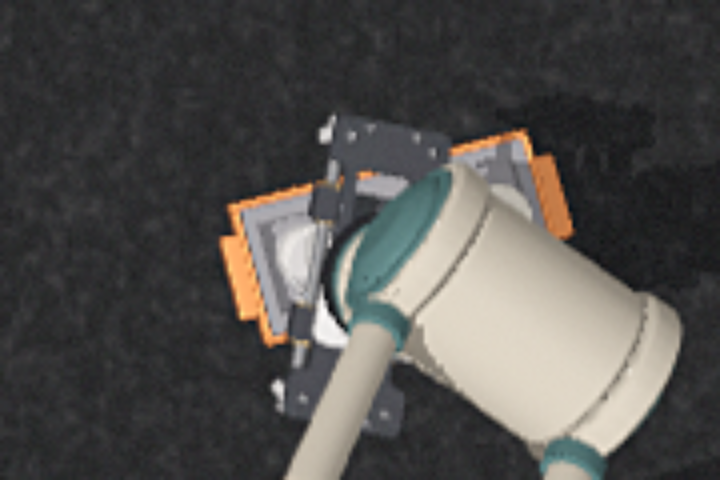

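>>> move_arm(
  plan=[
    [160,0.6,-0.15,0.1,0,0,0],
    [160,1.2,-0.15,0.1,0,0,0],
    [160,1.6,-0.15,0.1,0,0,0],
    [160,1.75,-0.15,0.1,0,0,0],
    [160,1.85,-0.15,0.1,0,0,0],
    [160,1.85,-0.15,0.1,0,0,0],
  ],
)

```text
time: 27.15
ee_pos: [0.4612, -0.2453, 0.1235]
eef_rot: [0.069, 0.704, -0.069, 0.704]
wrist_force: [-1.4, -0.1, -0.5]
grip_width: 0.0474
```

```bash
python3 go.py .4608 -.2458 .0447 -.197
```

```text
t 27.1 grasp [ 0.4612 -0.2452  0.0455] jaw ang -0.196 tilt [-0.  0. -1.] w 0.0474 F [-1.4 -0.1 -0.5] q6 -0.43
shift cm [ 0.08 -0.06 -0.03] rot [ 0.001 -0.    -0.   ]
```

>>> move_arm(
  plan=[
    [160,0.05,0,0,0,0,0],
    [160,0.1,0,0,0,0,0],
    [160,0.12,0,0,0,0,0],
    [160,0.12,0,0,0,0,0],
  ],
)

```text
time: 27.55
ee_pos: [0.4613, -0.2454, 0.1226]
eef_rot: [0.069, 0.704, -0.069, 0.704]
wrist_force: [-0.1, -0.8, -0.4]
grip_width: 0.0473
```

```bash
python3 go.py .4608 -.2458 .0447 -.197; python3 -c "
from h import *
a=cv2.resize(read_camera('side')[130:250,280:420,::-1],None,fx=5,fy=5)
cv2.imwrite('pics/s20.png',a)"
```

```text
t 27.6 grasp [ 0.4614 -0.2454  0.0446] jaw ang -0.196 tilt [ 0. -0. -1.] w 0.0473 F [-0.1 -0.8 -0.4] q6 -0.43
shift cm [-0.01 -0.05 -0.04] rot [0.001 0.    0.   ]
```

View pics/s20.png

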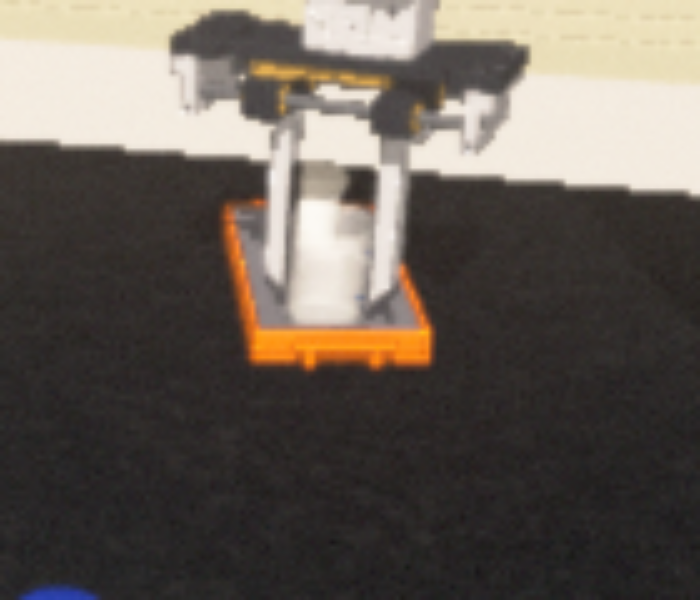

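>>> move_arm(
  plan=[
    [160,0.05,0,0,0,0,0],
    [160,0.1,0,0,0,0,0],
    [160,0.1,0,0,0,0,0],
  ],
)

```text
time: 27.9
ee_pos: [0.4617, -0.2456, 0.1222]
eef_rot: [0.069, 0.703, -0.069, 0.704]
wrist_force: [0.5, 0.8, 6.3]
grip_width: 0.0474
```

```bash
python3 go.py .4608 -.2458 .0447 -.197
```

```text
t 27.9 grasp [ 0.4618 -0.2457  0.0442] jaw ang -0.196 tilt [ 0.001 -0.001 -1.   ] w 0.0474 F [0.5 0.8 6.3] q6 -0.43
shift cm [-0.05 -0.03 -0.09] rot [0.001 0.002 0.001]
```

>>> move_arm(
  plan=[
    [120,0,0,0,0,0,0],
    [100,0,0,0,0,0,0],
    [60,0,0,0,0,0,0],
    [60,0,0,0,0,0,0],
    [60,0,0,0,0,0,0],
    [60,-2,0,0,0,0,0],
    [60,-6,0,0,0,0,0],
    [60,-10,0,0,0,0,0],
    [60,-11,0,0,0,0,0],
    [60,-11,0,0,0,0,0],
  ],
)

```text
time: 28.9
ee_pos: [0.4619, -0.2457, 0.233]
eef_rot: [0.069, 0.703, -0.07, 0.705]
wrist_force: [-0.7, -0.5, -0.8]
grip_width: 0.0719
```

```bash
python3 go.py .651 .113 .12 .247; python3 -c "
from h import *
a=cv2.resize(read_camera('side')[130:250,280:420,::-1],None,fx=5,fy=5)
cv2.imwrite('pics/s21.png',a)"
```

```text
t 28.9 grasp [ 0.4621 -0.2459  0.155 ] jaw ang -0.196 tilt [ 0.003 -0.002 -1.   ] w 0.0719 F [-0.7 -0.5 -0.8] q6 -0.43
shift cm [ 3.48 38.87 11.56] rot [-0.443  0.003  0.002]
```

View pics/s21.png

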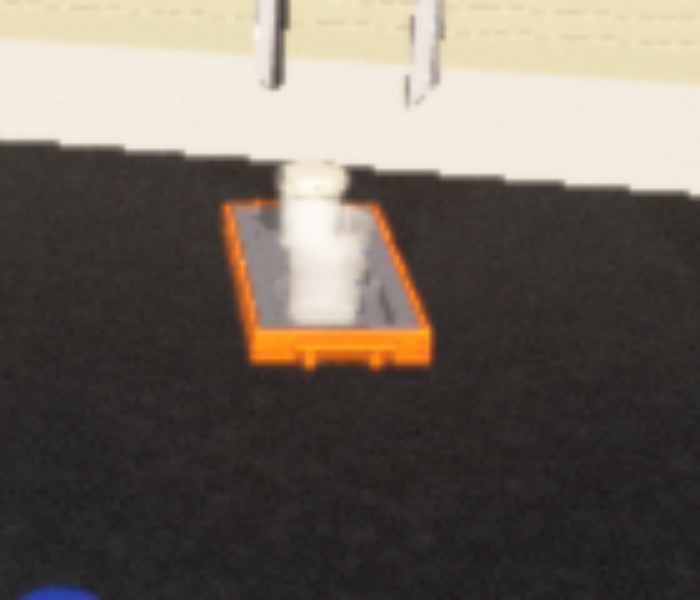

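>>> move_arm(
  plan=[
    [60,0,4,1.2,-0.1,0,0],
    [60,0,8,2.4,-0.2,0,0],
    [60,0,12,3.6,-0.3,0,0],
    [60,0,16,4.8,-0.44,0,0],
    [60,0,20,6,-0.44,0,0],
    [60,0,24,7.2,-0.44,0,0],
    [60,0,28,8.4,-0.44,0,0],
    [60,0,32,9.6,-0.44,0,0],
    [60,1,36,10.8,-0.44,0,0],
    [60,3,38.5,11.5,-0.44,0,0],
  ],
)

```text
time: 29.95
ee_pos: [0.6499, 0.1128, 0.1995]
eef_rot: [-0.086, 0.702, 0.087, 0.702]
wrist_force: [-0.2, -0.2, 0.7]
grip_width: 0.0722
```

>>> move_arm(
  plan=[
    [60,0.3,0.5,0.1,0,0,0],
    [60,0.3,0.5,0.1,0,0,0],
    [60,0.3,0.5,0.1,0,0,0],
  ],
)

```text
time: 30.25
ee_pos: [0.648, 0.114, 0.1977]
eef_rot: [-0.086, 0.703, 0.086, 0.701]
wrist_force: [-0.6, 0.3, 0.7]
grip_width: 0.0722
```

```bash
python3 go.py .651 .113 .034 .247; python3 -c "
from h import *
im=read_camera('side')
print([(r['conf'],r['box']) for r in cut_out('side','black_vial')[:2]])
a=cv2.resize(im[150:270,160:320,::-1],None,fx=5,fy=5)
cv2.imwrite('pics/s22.png',a)"
```

```text
t 30.2 grasp [0.6478 0.114  0.1197] jaw ang 0.244 tilt [-0.002 -0.001 -1.   ] w 0.0722 F [-0.6  0.3  0.7] q6 -0.17
shift cm [ 8.57 -0.17  0.29] rot [-0.003 -0.002  0.   ]
[(0.57, [229.4, 230.2, 8.8, 20.8])]
```

View pics/s22.png

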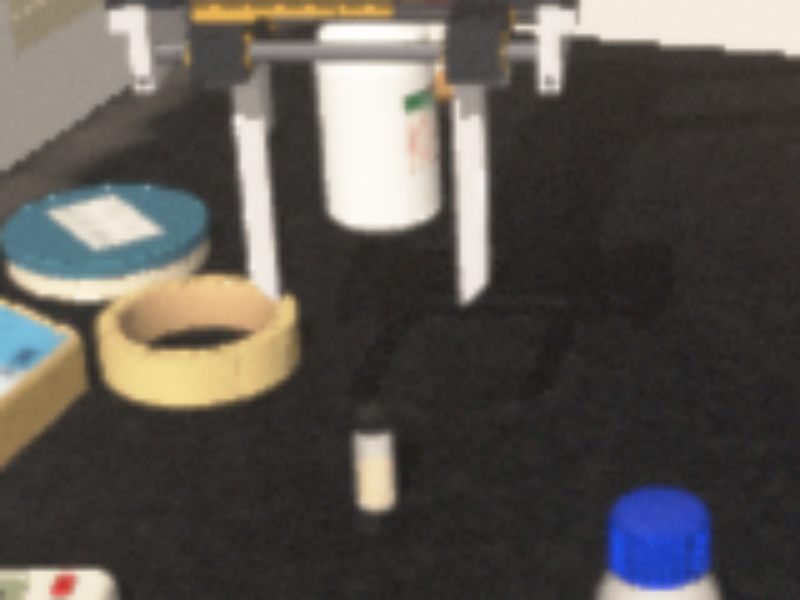

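>>> move_arm(
  plan=[
    [60,3,-0.1,0.2,0,0,0],
    [60,6,-0.1,0.2,0,0,0],
    [60,7.6,-0.1,0.2,0,0,0],
    [60,8.4,-0.1,0.2,0,0,0],
    [60,8.5,-0.1,0.2,0,0,0],
    [60,8.5,-0.1,0.2,0,0,0],
    [60,8.5,-0.1,0.2,0,0,0],
  ],
)

```text
time: 31.05
ee_pos: [0.6518, 0.1144, 0.1149]
eef_rot: [-0.086, 0.701, 0.086, 0.703]
wrist_force: [0.2, -0.2, -0.2]
grip_width: 0.0719
```

```bash
python3 go.py .651 .113 .034 .247; python3 -c "
from h import *
im=read_camera('side')
a=cv2.resize(im[150:270,160:320,::-1],None,fx=5,fy=5)
cv2.imwrite('pics/s23.png',a)"
```

```text
t 31.1 grasp [0.652  0.1144 0.0369] jaw ang 0.244 tilt [ 0.003  0.    -1.   ] w 0.0719 F [ 0.2 -0.2 -0.2] q6 -0.18
shift cm [ 0.29 -0.11 -0.11] rot [-0.003  0.003  0.   ]
```

View pics/s23.png

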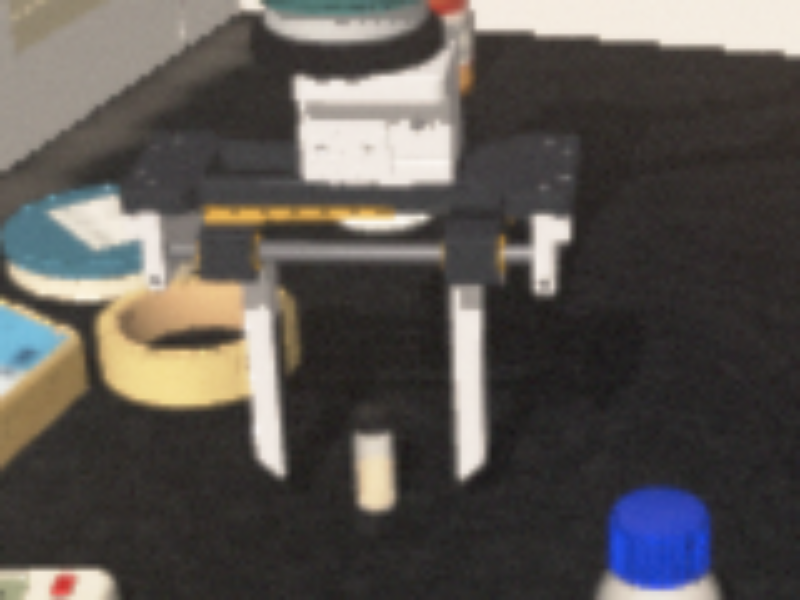

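>>> move_arm(
  plan=[
    [150,0.1,-0.05,-0.05,0,0,0],
    [180,0.2,-0.1,-0.05,0,0,0],
    [190,0.2,-0.1,-0.05,0,0,0],
    [200,0.2,-0.1,-0.05,0,0,0],
    [205,0.2,-0.1,-0.05,0,0,0],
    [210,0.2,-0.1,-0.05,0,0,0],
    [220,0.2,-0.1,-0.05,0,0,0],
    [235,0.2,-0.1,-0.05,0,0,0],
    [235,0.2,-0.1,-0.05,0,0,0],
  ],
  force=8,
)

```text
time: 32.0
ee_pos: [0.6507, 0.1135, 0.1114]
eef_rot: [-0.086, 0.702, 0.086, 0.702]
wrist_force: [-0.0, 0.3, -0.1]
grip_width: 0.017
```

```bash
python3 go.py .475 -.302 .16 .247; python3 -c "
from h import *
im=read_camera('side')
a=cv2.resize(im[150:270,160:320,::-1],None,fx=5,fy=5)
cv2.imwrite('pics/s24.png',a)"
```

```text
t 32.0 grasp [0.6507 0.1135 0.0334] jaw ang 0.244 tilt [ 0.  0. -1.] w 0.0170 F [-0.   0.3 -0.1] q6 -0.18
shift cm [-12.66 -36.07 -27.09] rot [-0.003  0.    -0.   ]
```

View pics/s24.png

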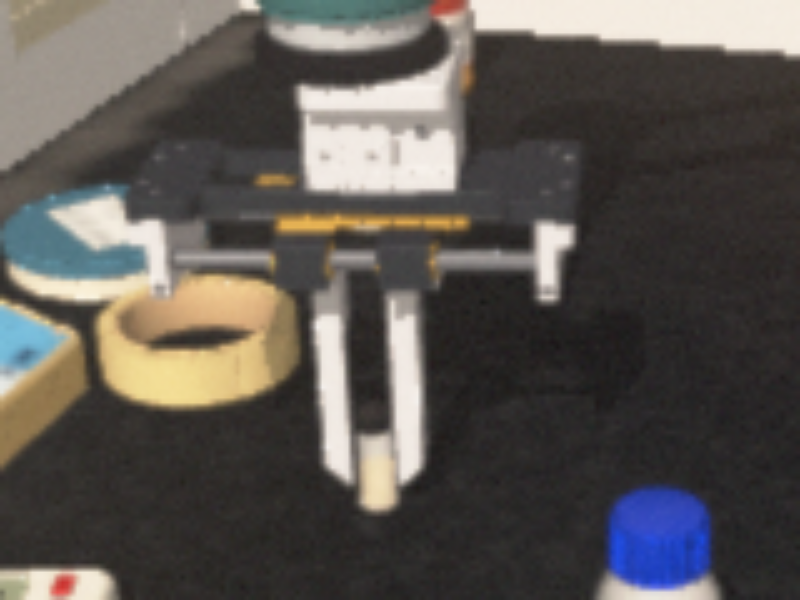

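>>> move_arm(
  plan=[
    [235,-1,0,0,0,0,0],
    [235,-4,0,0,0,0,0],
    [235,-8,-1,-0.75,0,0,0],
    [235,-11,-3,-2.3,0,0,0],
    [235,-12.6,-6,-4.5,0,0,0],
    [235,-12.6,-9,-6.8,0,0,0],
    [235,-12.6,-12,-9,0,0,0],
    [235,-12.6,-15,-11.3,0,0,0],
    [235,-12.6,-18,-13.5,0,0,0],
    [235,-12.6,-21,-15.8,0,0,0],
  ],
)

```text
time: 33.05
ee_pos: [0.5475, -0.1297, 0.2384]
eef_rot: [-0.086, 0.701, 0.086, 0.702]
wrist_force: [0.5, -0.1, -0.5]
grip_width: 0.0171
```

>>> move_arm(
  plan=[
    [235,0,-3,-2.2,0,0,0],
    [235,0,-6,-4.5,0,0,0],
    [235,0,-9,-6.8,0,0,0],
    [235,0,-12,-9,0,0,0],
    [235,0,-14,-10.5,0,0,0],
    [235,0,-15.1,-11.3,0,0,0],
    [235,0,-15.1,-11.3,0,0,0],
    [235,0,-15.1,-11.3,0,0,0],
  ],
)

```text
time: 33.85
ee_pos: [0.4751, -0.3016, 0.2376]
eef_rot: [-0.086, 0.702, 0.086, 0.702]
wrist_force: [1.0, 0.7, 0.0]
grip_width: 0.0167
```

```bash
python3 go.py .475 -.302 .0399 .247; python3 -c "
from h import *
im=read_camera('side')
a=cv2.resize(im[90:230,280:440,::-1],None,fx=4,fy=4)
cv2.imwrite('pics/s25.png',a)"
```

```text
t 33.9 grasp [ 0.4752 -0.3015  0.1596] jaw ang 0.244 tilt [ 0.     0.001 -1.   ] w 0.0167 F [1.  0.7 0. ] q6 -0.93
shift cm [11.97 -0.04 -0.03] rot [-0.003  0.001 -0.001]
```

View pics/s25.png

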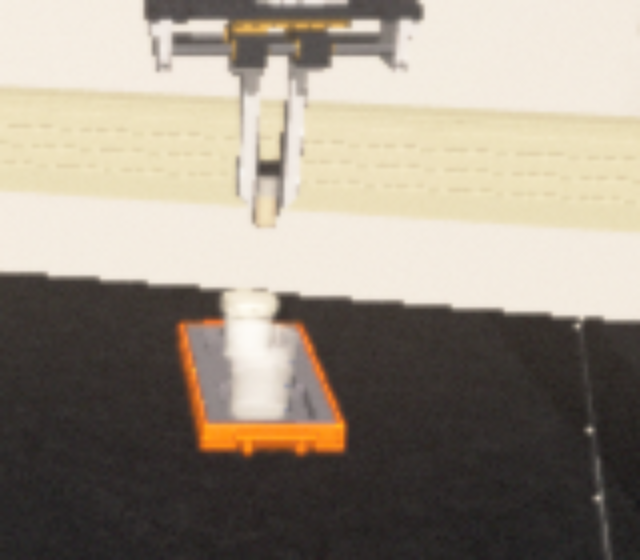

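>>> move_arm(
  plan=[
    [235,3,0,0,0,0,0],
    [235,6,0,0,0,0,0],
    [235,8.5,0,0,0,0,0],
    [235,9.8,0,0,0,0,0],
    [235,10.2,0,0,0,0,0],
    [235,10.2,0,0,0,0,0],
    [235,10.2,0,0,0,0,0],
  ],
)

```text
time: 34.6
ee_pos: [0.4757, -0.3025, 0.1365]
eef_rot: [-0.087, 0.701, 0.086, 0.702]
wrist_force: [0.1, -0.3, -0.4]
grip_width: 0.0167
```

```bash
python3 go.py .475 -.302 .0399 .247; python3 -c "
from h import *
a=cv2.resize(read_camera('side')[120:240,300:400,::-1],None,fx=4,fy=4)
b=cv2.resize(read_camera('top')[210:310,330:480,::-1],None,fx=4,fy=4)[:,:]
c=np.zeros((480,1000,3),np.uint8);c[:,:400]=a;c[:400,400:]=b
cv2.imwrite('pics/s26.png',cv2.resize(c,(800,384)))"
```

```text
t 34.6 grasp [ 0.4759 -0.3026  0.0585] jaw ang 0.244 tilt [ 0.002 -0.001 -1.   ] w 0.0167 F [ 0.1 -0.3 -0.4] q6 -0.93
shift cm [ 1.86  0.07 -0.06] rot [-0.003  0.001  0.002]
```

View pics/s26.png

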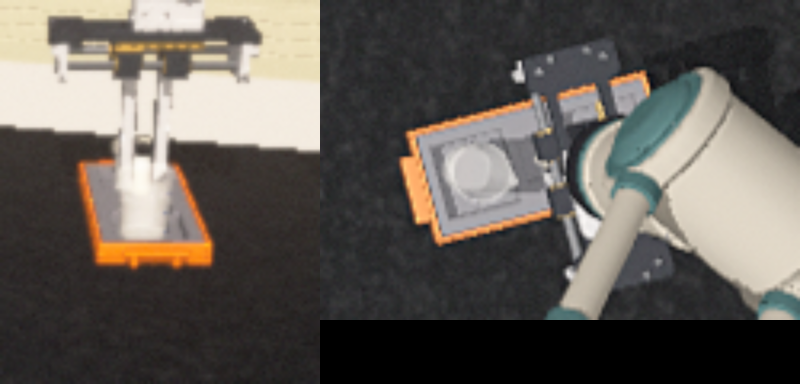

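Beaker sits well centred in its pocket (top inset about (475,172)); the vial hangs over the middle. Lowering.

>>> move_arm(
  plan=[
    [235,0.8,0.05,0,0,0,0],
    [235,1.3,0.05,0,0,0,0],
    [235,1.6,0.05,0,0,0,0],
    [235,1.75,0.05,0,0,0,0],
    [235,1.82,0.05,0,0,0,0],
    [235,1.82,0.05,0,0,0,0],
  ],
)

```text
time: 35.3
ee_pos: [0.4745, -0.3016, 0.1178]
eef_rot: [-0.086, 0.702, 0.086, 0.702]
wrist_force: [-1.8, 1.5, 6.2]
grip_width: 0.0166
```

```bash
python3 go.py .475 -.302 .0399 .247
```

```text
t 35.3 grasp [ 0.4744 -0.3016  0.0398] jaw ang 0.244 tilt [-0.001  0.001 -1.   ] w 0.0166 F [-1.8  1.5  6.2] q6 -0.93
shift cm [-0.01 -0.05  0.04] rot [-0.003 -0.    -0.001]
```

>>> move_arm(
  plan=[
    [205,-0.05,0,0,0,0,0],
    [190,-0.05,0,0,0,0,0],
    [150,-0.05,0,0,0,0,0],
    [150,-0.05,0,0,0,0,0],
    [150,-0.05,0,0,0,0,0],
    [150,-3,0,0,0,0,0],
    [150,-7,0,0,0,0,0],
    [150,-11,0,0,0,0,0],
    [150,-15,0,0,0,0,0],
    [150,-17,0,0,0,0,0],
  ],
)

```text
time: 36.3
ee_pos: [0.4757, -0.3025, 0.291]
eef_rot: [-0.088, 0.7, 0.085, 0.703]
wrist_force: [0.2, -0.4, -0.3]
grip_width: 0.0386
```

>>> move_arm(
  plan=[
    [150,0,5,0,0,0,0],
    [150,0,10,0,0,0,0],
    [150,0,15,0,0,0,0],
    [150,0,20,-3,0,0,0],
    [150,0,25,-6,0,0,0],
    [150,0,27,-9,0,0,0],
    [150,0,28,-10,0,0,0],
    [150,0,28,-10,0,0,0],
    [150,0,28,-10,0,0,0],
  ],
)

```text
time: 37.2
ee_pos: [0.3114, -0.055, 0.2878]
eef_rot: [-0.087, 0.701, 0.085, 0.703]
wrist_force: [1.1, -0.1, 0.1]
grip_width: 0.0387
```

```bash
python3 - <<'E'
from h import *
for n in("side","top"): cv2.imwrite(f"pics/{n}_end.png",read_camera(n)[:,:,::-1])
a=cv2.imread("pics/top_end.png");s=cv2.imread("pics/side_end.png")
c=lambda im,x,y,w,h,f:cv2.resize(im[y:y+h,x:x+w],None,fx=f,fy=f,interpolation=cv2.INTER_CUBIC)
cv2.imwrite("pics/e1.png",np.vstack([np.hstack([c(a,125,205,100,75,4),c(a,350,220,100,75,4)]),np.hstack([c(s,220,220,120,90,10/3),c(s,310,140,70,52.5.__int__(),40/7)[:300]]) ]) if 0 else np.hstack([c(a,125,205,100,75,4),c(a,350,220,100,75,4)]))
cv2.imwrite("pics/e2.png",np.hstack([c(s,200,200,130,160,3),c(s,310,130,70,80,6)]))
print(sense()["ee_pos"],sense()["time"])
E
```

```text
[ 0.31187877 -0.0553164   0.28754965] 37.3
```

View pics/top_end.png

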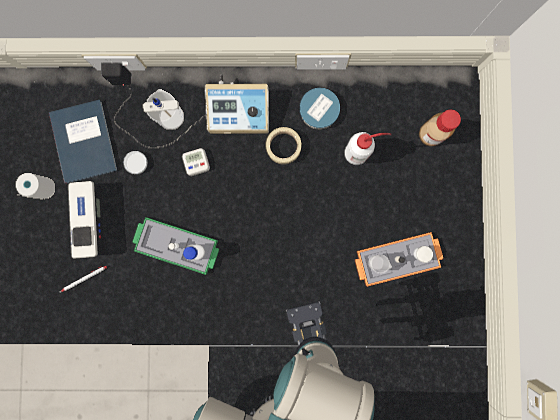

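View pics/e1.png

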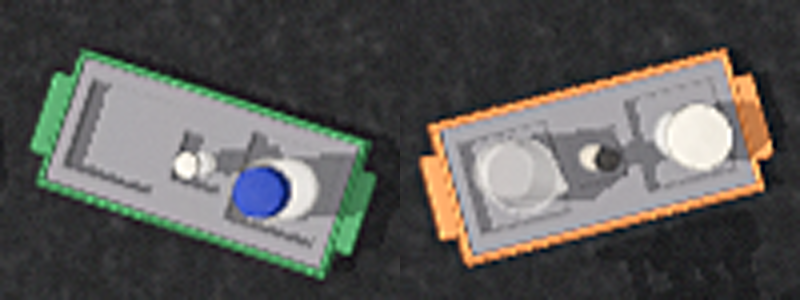

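View pics/e2.png

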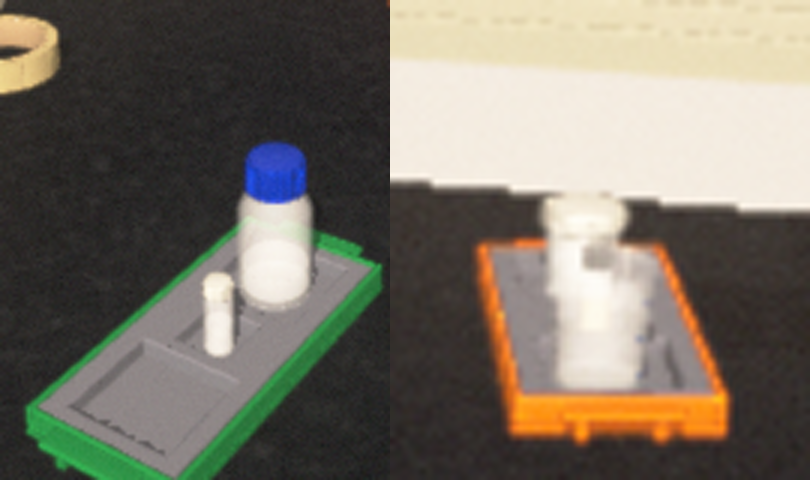

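```bash
python3 - <<'E'
from h import *
a=cv2.imread("pics/top0.png");b=cv2.imread("pics/top_end.png")
for n,(x,y,w,h) in dict(timer=(180,146,34,30),wash=(342,126,36,44),tape=(264,122,40,44)).items():
    print(n,cv2.absdiff(a[y:y+h,x:x+w],b[y:y+h,x:x+w]).mean())
# heights of placed tops
for nm,(x,y,h) in dict(bottle=(.4919,.247,.092),wv=(.5091,.3029,.046),pot=(.4888,-.3587,.048),bv=(.4745,-.3016,.046)).items():
    print(nm,proj("side",[x,y,.0065+h]).round(1),proj("top",[x,y,.0065+h]).round(1))
finish_job()
E
```

```text
timer 1.8179738562091503
wash 3.3164983164983166
tape 2.4482954545454545
bottle [[291.1 251.4]] [[188.6 253.4]]
wv [[272.  291.9]] [[171.8 246.2]]
pot [[341.5 163.4]] [[424.2 254.1]]
bv [[343.7 170.6]] [[402.1 259.5]]
the job is handed in; nothing more can be done
```

Both kits are made up and the job is handed in at about 37 s, well under the 112 s limit.

- **Green tray (water kit):** the blue-capped bottle is in a large end pocket and the white-capped vial is in the small middle pocket.
- **Orange tray (sediment kit):** the white-lidded pot and the beaker are in the two large end pockets, and the black-capped vial is in the middle.

**Seating:** each item met the pocket floor with light contact (3–6 N) within about 0.5 mm of the height worked out for it. The beaker touched about 0.5 mm lower than expected, probably from its slight taper in the grip. It looked centred in its pocket.

**Final pictures:** all five items appear upright in their own pockets, and the gripper is clear of everything. The projected positions of the bottle, pot and both vials agree with the pictures.

**Bystanders:** the timer, wash bottle and tape roll match the first picture apart from a mean pixel difference of 2–3 grey levels, so they did not move.

**Limits of the checks:**
- In the side view of the orange tray, the items overlap, so their seating there rests on the contact heights and the top view.
- The vision network missed the white vial in the top picture, and I used a hand-picked box for it instead.

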